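# Take the catch jug from under the extruder die to the scale

## Robot

A 7-joint arm with a two-finger parallel gripper is mounted at the origin on the work surface. World frame = base frame: x ahead of the robot, y to its left, z up, the work surface at z = 0. Lengths are in m, angles in rad, forces in N, time in s.
With the tool pointing down it reaches from about 0.4 to 0.925 m from the base axis. Payload 4.1 kg.
Tool frame: the origin (TCP) lies on the centre line of the jaws, within the pads' length; the fingertips stand 19 mm ahead of it and the grasp point (between the pads) is the TCP (r.tips_ahead is the distance from the TCP to the fingertips, in m); y points along the fingers, z is the direction in which the jaws open and shut, and the axes are right-handed (so a half turn about y gives the same grasp; the last joint's range is limited). The gripper opens to 85 mm and grips with 20 to 120 N. Pads are 22 mm wide; open, the fingers measure 114 mm over their backs; the gripper's body (76 mm by 85 mm) begins 54 mm behind the grasp point. The pads swing forward as they close: fully open they stand 13 mm farther back than shut.
Start: joints at [-1.39, 0.398, 0.045, 1.537, -0.019, 1.207, -0.051], TCP at [0.179, 0.625, 0.221] pointing down, gripper open.
Joint ranges: [-2.82, 2.82], [-0.49, 2.23], [-1.37, 1.46], [0, 2.46], [-1.36, 4.5], [0.23, 2], [-2.94, 2.94]. Speed limits (rad/s): [2.57, 2.57, 3.14, 3.14, 3.14, 3.14, 3.14].

## Interface

Orientations are given as a unit quaternion [w, x, y, z].
In Python, from cell import r, eyes gives the robot as it stands. The module is installed in compiled form; this text tells all that it offers.
- The arm moves only by the tool carry_out, never from a script. Its argument "moves" is a list of rows, each an object of numbers: "tx", "ty", "tz": the shift along the tool's x, y, z in mm; "ax", "ay", "az": the turn, a rotation vector about the tool's x, y, z in rad. In form: [{"tx": .., "ty": .., "tz": .., "ax": .., "ay": .., "az": ..}, ...]. A call has 1 to 12 rows; each row is the pose to reach, as a shift and turn from the pose commanded when the call began, along the tool's axes at that moment; what a row does not reach only later rows make up. A row lasts 1/12 s, in which the tool goes at most 41.7 mm and 7.16 degrees, less where a joint would pass 70% of its speed; a pose out of reach is approached as far as the arm can. A call with a gripper value outside its range is refused whole. "gripper" is the finger opening in mm, from 0 to 85.4, set as the call begins (left out, the last holds). The fingers move at their own pace and stop on an object; "force" is the grip in N (left out, the last holds). Time passes only in rows, so rows that repeat a pose let the fingers close. It gives the time, the measured TCP pose, the force and the opening at its end, in the units of the state.
- r.read_state(): the state, without advancing time (a new reading comes with each control period).
- eyes.snapshot(name): name is "scene" or "side" or "wrist"; returns the picture (480x640x3 uint8, red, green, blue); there is no depth.
- eyes.get_calibration(name): a dict with "camera_matrix" (3x3 intrinsics, pixels), "world_to_cam" (4x4, takes a point from world to camera coordinates). Camera axes: x right, y up, looking along -z (the intrinsics and any distortion apply to the point x, -y, -z); pixel columns grow to the right and rows downward; lengths in m; the calibration is good to about 2 mm. A picture is of the moment at which its call begins: read the wrist's pose just before it. get_calibration takes no time and is no camera call; for the wrist camera it gives the pose at the moment of the call.
- r.hand_in(): hands the job in, once; it reports no verdict.
The state is a dict: "t": time; "joint_positions": joint angles; "dq": joint speeds; "effort": joint torques, N m; "tcp_pos": TCP position; "orientation": TCP orientation; "wrist_force": force on the tool from outside, world axes, zero at the start; "torque": the same for the moment, N m; "width": finger opening in m.
Only numpy, scipy, OpenCV 4.12 (cv2) and the standard library are available. Lean on these libraries where they do the work, as an engineer would, in place of code of your own. Each camera call takes 0.05 s, during which the arm holds its last target.

## Task

The trial run on the bench extruder is over and its output is to be weighed. Take the steel catch jug by its handle, lift it off the scissor stand and bring it out from under the die without knocking the extruder or its guard rail, keep it upright, and set it down gently with its whole base on the pan of the bench scale, then let go. Leave the brush, jar and tape roll where they are.

Things in the scene. Friction and masses are not known exactly. Their poses are not given: they have to be found in the camera images.
- jug: The catch jug: open round steel jug, 95 mm tall, 84 mm outside diameter (88 at the rim, 76 at the underside), 0.16 to 0.26 kg, upright on the scissor stand. Origin: centre of its underside, z up. A black plastic D handle stands on its +y side, a small spout on its -y side. The handle starts facing to the robot's left, roughly away from the extruder; yaw -0.2 to 0.7 rad.
- jug_handle (a point): Where to hold the jug: in the handle's upright grip bar, 81 mm from the jug's axis on its +y side, 62 mm above its underside; axes as the jug. The bar spans 23 to 87 mm above the underside, is 18 mm wide along the jug's x (flat sides to pinch) and 14 mm thick along y. 32 mm of space between bar and wall is bridged by 16 mm wide struts 31 and 80 mm up.
- jack: The scissor stand (lab jack) under the die, fixed: 110 x 110 mm plates, flat top 70 mm above the bench. Origin on the bench under its centre, z up. The jug stands within 12 mm of its centre. A black adjusting knob sticks out to 80 mm on its +x side, 35 mm above the bench.
- extruder: Bench-top plastic extruder, fixed. Origin on the bench plumb under the die's tip, z up, yaw 0.1 to 0.4. The barrel, axis 260 mm up, runs along its -y to the feed block with a sheet-metal hopper (165 mm square, 285 mm from the die, top 460 mm up) and the gearmotor (to 590 mm). Its wooden boards and uprights, 180 mm wide, start 160 mm from the die along -y.
- die_tip (a point): Lowest point of the downward die, 200 mm above the bench and 35 mm above the rim of the jug as it stands. The die head above it is 40 mm in diameter, with a heater band 68 mm in diameter from 236 to 278 mm above the bench.
- guard_end (a point): Middle of the closed end of the touch-guard rail: a 10 mm steel rod, U-shaped in plan, 260 mm above the bench (rod centre). The end lies 100 mm from the die along the extruder's +y, is 140 mm wide, then cut back 45 degrees to two runs 100 mm either side of the barrel. It passes about 20 mm outside the jug's grip bar and 128 mm above where to hold, in the way of a gripper coming straight down.
- scale: Bench scale, fixed: grey body 170 mm wide (y), 235 mm long (x), with keys and display at its -x end and a 160 x 160 mm square steel pan at its +x end. Origin on the bench under the centre of the pan, z up, yaw within 0.35 rad of 0.
- pan (a point): Centre of the pan's upper face, 43 mm above the bench; the pan's edges run along this point's x and y, 80 mm from it. Nothing stands up around the pan.
- brush: Bystander: brass-bristled brush with a wooden back lying on the bench between robot and stand, 185 mm long along its x, 22 mm wide and high. Origin under its middle.
- jar: Bystander: lidded jar, 72 mm in diameter, 110 mm tall. Origin at the centre of its underside.
- tape: Bystander: roll of amber tape lying flat, 90 mm in diameter, 25 mm high. Origin at the centre of its underside.
There are look-alikes about, which are no part of the job. What is shaped like the jug but red or yellow is not meant. What is shaped like the jack but turquoise is not meant.

How it is judged:
On the way, in this order (a step that is already met when the one before it is completed fails the run):
1. the jug is held by its handle, clear of the scissor stand, its base at least 5 mm above the stand's top (z of jug in the frame of jack above 0.075 m and contact force between jug and jack below 0.05 N and contact force between jug and the fingers above 0.5 N and distance between the grasp point and jug_handle below 0.05 m), for 0.1 s.
2. the jug stands on the scale (contact force between jug and scale above 0.5 N and z of jug in the frame of pan below 0.004 m and angle between jug's own z axis and vertical below 0.06 rad), for 0.1 s.
At the end, for the whole second after the job is handed in: The jug stands upright (within 0.06 rad) and at rest with its whole base on the scale's pan (its axis within 42 mm of the pan's centre along both sides of the pan), let go (all of step 2 and x of jug in the frame of pan between -0.042 and 0.042 m and y of jug in the frame of pan between -0.042 and 0.042 m and z of jug in the frame of pan above -0.004 m and contact force between jug and the fingers below 0.05 N and linear speed of jug below 0.02 m/s); the robot touches nothing.
It fails at once if the extruder or its guard rail is knocked, by the robot or the jug, with more than 5 N (contact force between extruder and anything else above 5 N).
It fails at once if the jug is tipped more than 0.5 rad from upright (angle between jug's own z axis and vertical above 0.5 rad).
It fails at once if the jug is pushed down on the scale with more than 40 N (contact force between jug and scale above 40 N).
It fails at once if the jug is dropped: it falls free, touching nothing, by more than about 10 mm (contact force between jug and anything else below 0.05 N and linear speed of jug above 0.45 m/s).
It fails at once if the brush, jar or tape roll is moved by more than 20 mm (distance of any of brush, jar, tape from where it was at the start of the episode above 0.02 m).
It also fails if it takes over 40 s, if anything falls off the work surface, if the arm or the gripper's body presses on something with over 40 N, if the wrist force passes 120 N, or if a joint passes its speed limit or range.

## Working session

There is one attempt and no reset: what is moved stays moved. The work goes in short steps, Python scripts to look and compute and a tool call to move; the robot and the scene stay as the last step left them, time stands still between calls to the robot, and variables do not carry over. Pictures are saved under pics/ and viewed, and the job is handed in when it is done.

Besides the shell and the picture viewer there is one more tool, called after ">>>" as name([rows], argument=value, ...), one row to a line, values as JSON. carry_out: Moves the arm, as the interface text tells. Its arguments: {"type":"object","properties":{"moves":{"type":"array","items":{"type":"object","properties":{"tx":{"type":"number"},"ty":{"type":"number"},"tz":{"type":"number"},"ax":{"type":"number"},"ay":{"type":"number"},"az":{"type":"number"}}}},"gripper":{"type":"number"},"force":{"type":"number"}},"required":["moves"]}

```bash
mkdir -p pics; python3 - <<'E'
from cell import r, eyes
import cv2, numpy as np
np.set_printoptions(precision=4,suppress=True)
print(r.read_state(), r.tips_ahead)
for n in ["scene","side","wrist"]:
    c=eyes.get_calibration(n); print(n,c)
    im=eyes.snapshot(n); cv2.imwrite(f"pics/{n}0.png",im[:,:,::-1])
E
```

```text
{'t': 0.0, 'joint_positions': array([-1.39  ,  0.3992,  0.045 ,  1.5379, -0.0187,  1.2069, -0.0507]), 'dq': array([-0.0001,  0.0007, -0.0001, -0.0023,  0.0003, -0.0015, -0.0008]), 'effort': array([ -0.0001, -47.5145,   1.3646, -25.4207,   0.0116,   0.0094,
         0.    ]), 'tcp_pos': array([0.1793, 0.6241, 0.2197]), 'orientation': array([-0.6995,  0.7009, -0.0986,  0.0985]), 'wrist_force': array([0.386 , 0.5373, 0.0983]), 'torque': array([-0.0147,  0.0416, -0.0038]), 'width': 0.08546707682589183} 0.019
scene {'camera_matrix': array([[526.0085,   0.    , 309.7531],
       [  0.    , 526.0085, 249.2502],
       [  0.    ,   0.    ,   1.    ]]), 'world_to_cam': array([[ 0.6989,  0.715 ,  0.0149, -0.4276],
       [-0.5545,  0.5286,  0.6427,  0.1693],
       [ 0.4517, -0.4575,  0.766 , -1.592 ],
       [ 0.    ,  0.    ,  0.    ,  1.    ]])}
side {'camera_matrix': array([[479.7351,   0.    , 315.4442],
       [  0.    , 479.7351, 241.4775],
       [  0.    ,   0.    ,   1.    ]]), 'world_to_cam': array([[ 0.9848, -0.1737, -0.0017, -0.5347],
       [ 0.1117,  0.6253,  0.7724, -0.2147],
       [-0.1331, -0.7608,  0.6352, -1.3127],
       [ 0.    ,  0.    ,  0.    ,  1.    ]])}
wrist {'camera_matrix': array([[341.4384,   0.    , 317.8724],
       [  0.    , 341.4384, 242.4387],
       [  0.    ,   0.    ,   1.    ]]), 'world_to_cam': array([[ 0.2758,  0.9612, -0.0018, -0.6484],
       [-0.9255,  0.2651, -0.2707,  0.035 ],
       [-0.2597,  0.0763,  0.9627, -0.3777],
       [ 0.    ,  0.    ,  0.    ,  1.    ]])}
```

View pics/scene0.png

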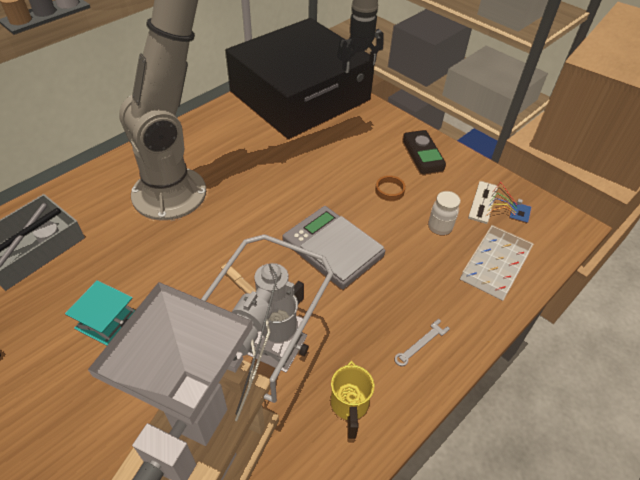

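View pics/side0.png

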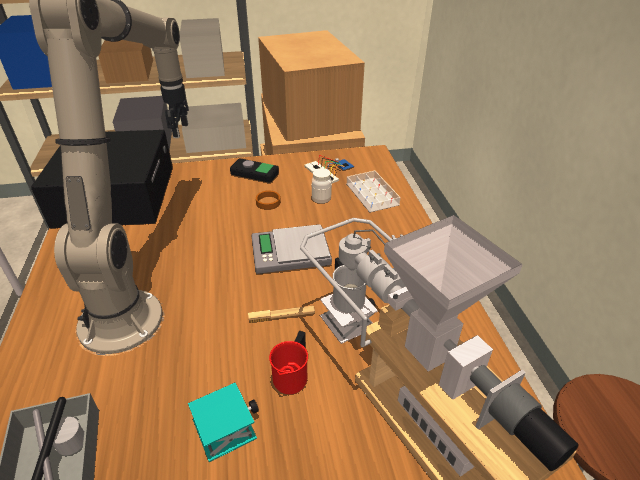

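View pics/wrist0.png

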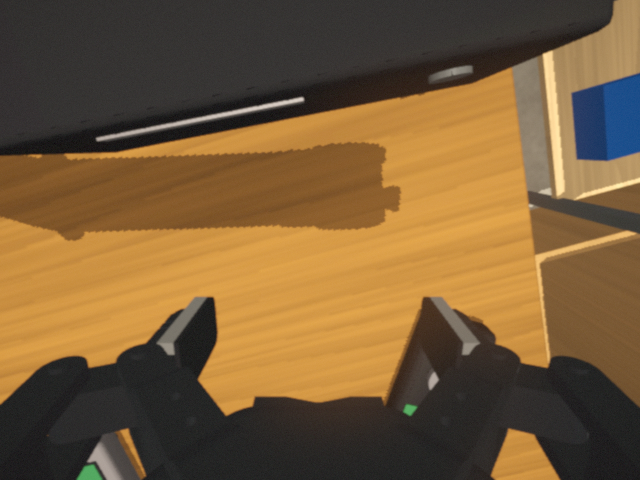

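The steel jug sits under the die at scene (283,318) and side (348,288). Things that could be mistaken for it: the yellow jug at scene (352,390), the red jug at side (289,367), and the turquoise jack at scene (100,310) / side (222,420). I choose the steel jug on the white jack and check it in close crops.

```bash
python3 - <<'E'
import cv2
a=cv2.imread("pics/scene0.png")[220:400,200:400]; cv2.imwrite("pics/sc1.png",cv2.resize(a,None,fx=3.3,fy=3.3,interpolation=cv2.INTER_CUBIC))
a=cv2.imread("pics/side0.png")[200:360,240:440]; cv2.imwrite("pics/sd1.png",cv2.resize(a,None,fx=3.6,fy=3.6,interpolation=cv2.INTER_CUBIC))
E
```

```text
(no output)
```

View pics/sc1.png

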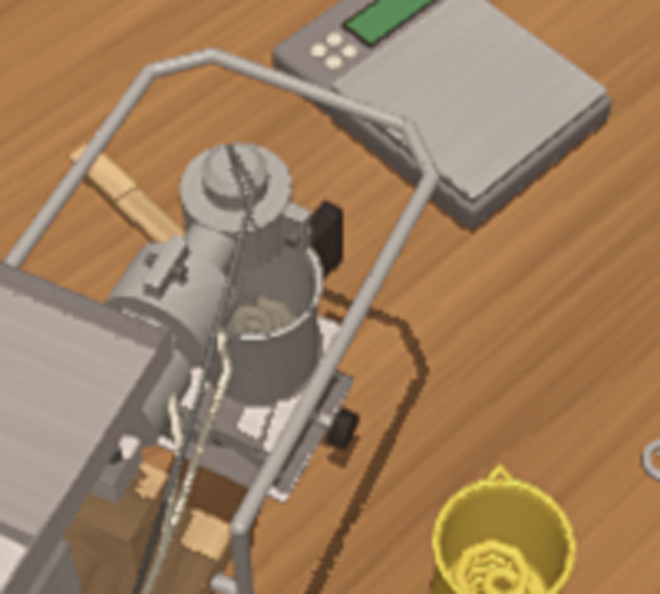

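View pics/sd1.png

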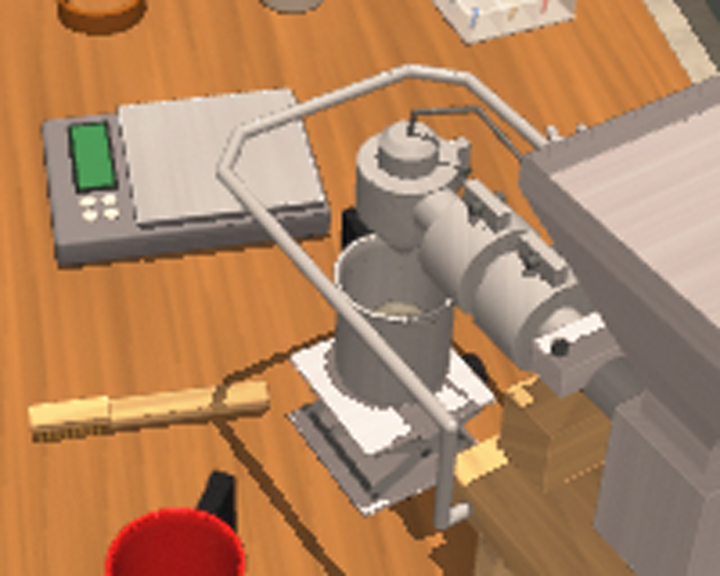

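```bash
cat > h.py <<'E'
import numpy as np, json
np.set_printoptions(precision=4,suppress=True)
import cv2
from cell import r, eyes
def cal(n):
    c=eyes.get_calibration(n); return c["camera_matrix"],c["world_to_cam"]
def proj(n,P,c=None):
    K,T=c or cal(n); P=np.atleast_2d(P); q=P@T[:3,:3].T+T[:3,3]; q=q*[1,-1,-1]
    p=q@K.T; return p[:,:2]/p[:,2:]
def ray(n,px,c=None):
    K,T=c or cal(n); R=T[:3,:3]; o=-R.T@T[:3,3]
    d=np.linalg.inv(K)@[px[0],px[1],1]; d=R.T@(d*[1,-1,-1]); return o,d/np.linalg.norm(d)
def onz(n,px,z,c=None):
    o,d=ray(n,px,c); return o+d*(z-o[2])/d[2]
def tri(a,pa,b,pb):
    o1,d1=ray(a,pa);o2,d2=ray(b,pb)
    A=np.stack([d1,-d2],1); s=np.linalg.lstsq(A,o2-o1,rcond=None)[0]
    p,q=o1+d1*s[0],o2+d2*s[1]; return (p+q)/2,np.linalg.norm(p-q)
def sc(x,y): return (200+x/3.3,220+y/3.3)
def sd(x,y): return (240+x/3.6,200+y/3.6)
E
python3 - <<'E'
from h import *
print("rim side", [onz("side",sd(*p),.165) for p in [(335,285),(453,300),(395,320),(352,308),(440,315)]])
print("rim scene",[onz("scene",sc(*p),.165) for p in [(324,280),(258,340),(318,300),(300,325)]])
print("guard side corners z.26",[onz("side",sd(*p),.26) for p in [(225,170),(240,130),(408,70),(468,75),(452,425)]])
print("guard scene",[onz("scene",sc(*p),.26) for p in [(150,70),(210,53),(410,125),(432,172),(240,525),(10,260)]])
print("handle scene top z.157",[onz("scene",sc(*p),.157) for p in [(312,207),(328,203),(343,210),(326,212)]])
print("handle side",[onz("side",sd(*p),.157) for p in [(343,209),(356,210)]])
print("pan side",[onz("side",sd(*p),.043) for p in [(118,103),(292,90),(327,206),(137,225)]])
print("pan scene",[onz("scene",sc(*p),.043) for p in [(440,-10),(608,98),(472,205),(335,88)]])
print("jack top side",[onz("side",sd(*p),.07) for p in [(292,355),(378,450),(494,392)]])
E
```

```text
rim side [array([ 0.5681, -0.1125,  0.165 ]), array([ 0.6449, -0.1412,  0.165 ]), array([ 0.6013, -0.153 ,  0.165 ]), array([ 0.575 , -0.1366,  0.165 ]), array([ 0.6325, -0.1537,  0.165 ])]
rim scene [array([ 0.6457, -0.0717,  0.165 ]), array([ 0.6499, -0.1339,  0.165 ]), array([ 0.6544, -0.0852,  0.165 ]), array([ 0.6602, -0.1068,  0.165 ])]
guard side corners z.26 [array([ 0.4964, -0.0885,  0.26  ]), array([ 0.513 , -0.0484,  0.26  ]), array([ 0.6418, -0.002 ,  0.26  ]), array([ 0.6824, -0.0153,  0.26  ]), array([ 0.5882, -0.3315,  0.26  ])]
guard scene [array([ 0.495 , -0.0845,  0.26  ]), array([ 0.5107, -0.0465,  0.26  ]), array([0.6444, 0.0053, 0.26  ]), array([ 0.6803, -0.0116,  0.26  ]), array([ 0.7748, -0.2559,  0.26  ]), array([ 0.5527, -0.2407,  0.26  ])]
handle scene top z.157 [array([ 0.5927, -0.0326,  0.157 ]), array([ 0.5978, -0.0223,  0.157 ]), array([ 0.6092, -0.019 ,  0.157 ]), array([ 0.6024, -0.0286,  0.157 ])]
handle side [array([ 0.5919, -0.0266,  0.157 ]), array([ 0.6011, -0.0294,  0.157 ])]
pan side [array([0.4513, 0.2763, 0.043 ]), array([0.6091, 0.2677, 0.043 ]), array([0.6088, 0.1056, 0.043 ]), array([0.4494, 0.1098, 0.043 ])]
pan scene [array([0.4395, 0.2603, 0.043 ]), array([0.6169, 0.2724, 0.043 ]), array([0.6146, 0.1145, 0.043 ]), array([0.4568, 0.1198, 0.043 ])]
jack top side [array([ 0.5437, -0.0835,  0.07  ]), array([ 0.5862, -0.1838,  0.07  ]), array([ 0.6807, -0.1453,  0.07  ])]
```

```bash
cat >> h.py <<'E'
from scipy.spatial.transform import Rotation as Ro
def cur():
    s=r.read_state(); q=s["orientation"]; return s["tcp_pos"],Ro.from_quat([q[1],q[2],q[3],q[0]]),s
def tgtR(yaw,pitch,flip):
    # approach along jug -y, pitched down
    xj=np.array([np.cos(yaw),np.sin(yaw),0]); yj=np.array([-np.sin(yaw),np.cos(yaw),0])
    d=-yj*np.cos(pitch)-np.array([0,0,1])*np.sin(pitch)
    z=xj*flip; x=np.cross(d,z); return Ro.from_matrix(np.stack([x,d,z],1))
def rel(p,R):
    P,R0,s=cur(); return R0.inv().apply(np.array(p)-P)*1000,(R0.inv()*R).as_rotvec()
E
python3 - <<'E'
from h import *
P,R,s=cur(); print(R.as_matrix())
for f in (1,-1):
  for p in (.5,.7,1.0): print(f,p,rel([.59,.11,.22],tgtR(.12,p,f)))
print("jar",onz("scene",(441,231),0.0),onz("side",(321,200),0))
E
```

```text
[[ 0.9611 -0.0003  0.2761]
 [-0.2761 -0.0015  0.9611]
 [ 0.0001 -1.     -0.0015]]
1 0.5 (array([ 536.6544,    0.5431, -380.8865]), array([-0.6228,  1.0525, -0.9401]))
1 0.7 (array([ 536.6544,    0.5431, -380.8865]), array([-0.5071,  1.0932, -0.7656]))
1 1.0 (array([ 536.6544,    0.5431, -380.8865]), array([-0.3326,  1.1379, -0.5024]))
-1 0.5 (array([ 536.6544,    0.5431, -380.8865]), array([-1.0384, -1.7527,  0.688 ]))
-1 0.7 (array([ 536.6544,    0.5431, -380.8865]), array([-0.8486, -1.8269,  0.5621]))
-1 1.0 (array([ 536.6544,    0.5431, -380.8865]), array([-0.559, -1.909,  0.37 ]))
jar [0.6642 0.4756 0.    ] [0.6467 0.4708 0.    ]
```

>>> carry_out([
  {"tx": 40,"ty": -10,"tz": -30,"ax": -0.04,"ay": 0.08,"az": -0.07},
  {"tx": 80,"ty": -20,"tz": -60,"ax": -0.08,"ay": 0.16,"az": -0.13},
  {"tx": 120,"ty": -30,"tz": -90,"ax": -0.13,"ay": 0.25,"az": -0.2},
  {"tx": 160,"ty": -40,"tz": -115,"ax": -0.17,"ay": 0.33,"az": -0.26},
  {"tx": 200,"ty": -50,"tz": -140,"ax": -0.21,"ay": 0.4,"az": -0.32},
  {"tx": 230,"ty": -55,"tz": -165,"ax": -0.25,"ay": 0.48,"az": -0.38},
  {"tx": 260,"ty": -60,"tz": -190,"ax": -0.28,"ay": 0.54,"az": -0.42},
  {"tx": 260,"ty": -60,"tz": -190,"ax": -0.28,"ay": 0.54,"az": -0.42},
])

```text
t: 0.82
tcp_pos: [0.3772, 0.37, 0.2794]
orientation: [-0.51, 0.744, -0.146, 0.407]
wrist_force: [0.3, 0.0, 0.6]
width: 0.0854
```

```bash
python3 - <<'E'
from h import *
P,R,s=cur(); print(s["t"],P,s["joint_positions"],s["wrist_force"]);print(R.as_matrix())
for p in (.5,.6,.7,.85): print(p,rel([.59,.11,.23],tgtR(.12,p,1)))
E
```

```text
0.8167 [0.3772 0.37   0.2794] [-1.3471  0.3207  0.3056  1.6318  0.3089  1.5085 -0.3689] [0.2992 0.0083 0.6314]
[[ 0.6262  0.1984  0.754 ]
 [-0.6315 -0.4382  0.6397]
 [ 0.4573 -0.8767 -0.1491]]
0.5 (array([274.8867, 199.4655,   1.52  ]), array([-0.3078,  0.5238, -0.5284]))
0.6 (array([274.8867, 199.4655,   1.52  ]), array([-0.2801,  0.5364, -0.4315]))
0.7 (array([274.8867, 199.4655,   1.52  ]), array([-0.2521,  0.548 , -0.3345]))
0.85 (array([274.8867, 199.4655,   1.52  ]), array([-0.2097,  0.5635, -0.1891]))
```

>>> carry_out([
  {"tx": 30,"ty": 15,"tz": 0,"ax": -0.04,"ay": 0.07,"az": -0.05},
  {"tx": 60,"ty": 35,"tz": 0,"ax": -0.07,"ay": 0.13,"az": -0.11},
  {"tx": 90,"ty": 60,"tz": 0,"ax": -0.11,"ay": 0.2,"az": -0.16},
  {"tx": 120,"ty": 85,"tz": 0,"ax": -0.14,"ay": 0.27,"az": -0.22},
  {"tx": 150,"ty": 105,"tz": 0,"ax": -0.18,"ay": 0.34,"az": -0.27},
  {"tx": 180,"ty": 130,"tz": 0,"ax": -0.21,"ay": 0.4,"az": -0.32},
  {"tx": 210,"ty": 150,"tz": 0,"ax": -0.25,"ay": 0.47,"az": -0.38},
  {"tx": 240,"ty": 175,"tz": 0,"ax": -0.28,"ay": 0.53,"az": -0.43},
  {"tx": 260,"ty": 185,"tz": 0,"ax": -0.28,"ay": 0.535,"az": -0.43},
  {"tx": 260,"ty": 185,"tz": 0,"ax": -0.28,"ay": 0.535,"az": -0.43},
])

```text
t: 1.65
tcp_pos: [0.5777, 0.1187, 0.2365]
orientation: [-0.246, 0.687, -0.17, 0.663]
wrist_force: [0.4, -1.2, 1.2]
width: 0.0858
```

```bash
python3 - <<'E'
from h import *
P,R,s=cur(); print(s["t"],P,s["joint_positions"],s["wrist_force"]);print(R.as_matrix())
for p in (.5,.6): print(p,rel([.603,-.029,.132],tgtR(.12,p,1)))
for n in ["scene","side","wrist"]:
    im=eyes.snapshot(n); cv2.imwrite(f"pics/{n}2.png",im[:,:,::-1])
E
```

```text
1.65 [0.5777 0.1187 0.2365] [-1.0875  0.6411  0.5705  1.6037  0.531   1.4704 -0.612 ] [ 0.4351 -1.216   1.2178]
[[ 0.0637  0.092   0.9937]
 [-0.5598 -0.8211  0.1119]
 [ 0.8262 -0.5634 -0.0009]]
0.5 (array([ -2.0451, 182.5038,   8.6752]), array([ 0.0072, -0.0034, -0.0985]))
0.6 (array([ -2.0451, 182.5038,   8.6752]), array([ 0.007 , -0.0037,  0.0015]))
```

View pics/wrist2.png

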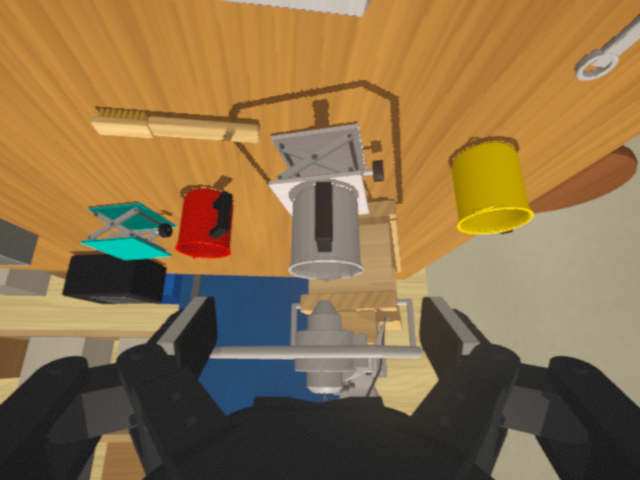

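View pics/scene2.png

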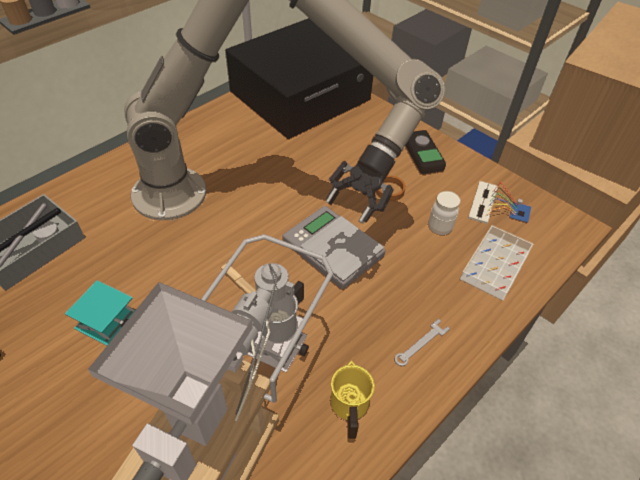

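View pics/side2.png

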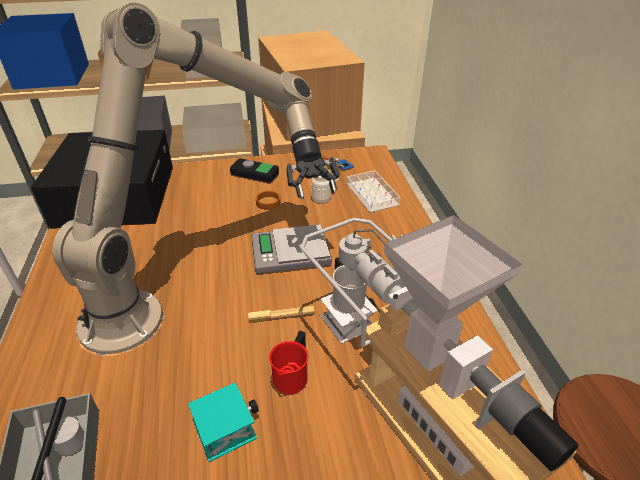

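The wrist view shows the black bar of the steel jug at (316–331, 183–250), centred on the jug. The rail's shadow and rod are at row 352, below it in the image, which is upside down. The red jug is at (207,222) and the yellow jug at (492,187).

```bash
python3 - <<'E'
from h import *
P,R,s=cur(); K,T=cal("wrist"); Rc=T[:3,:3]; o=-Rc.T@T[:3,3]
print("cam in tool",R.inv().apply(o-P))
im=cv2.imread("pics/wrist2.png"); a=im[120:300,250:400]; cv2.imwrite("pics/w2c.png",cv2.resize(a,None,fx=3.3,fy=3.3,interpolation=cv2.INTER_CUBIC))
g=cv2.cvtColor(im,cv2.COLOR_BGR2GRAY); m=(g<60).astype(np.uint8); m[:140]=0;m[265:]=0;m[:,:290]=0;m[:,355:]=0
n,l,st,c=cv2.connectedComponentsWithStats(m); print(st[1:],c[1:])
for row in range(185,250,8): print(row,np.where(m[row])[0][[0,-1]] if m[row].any() else None)
E
```

```text
cam in tool [-0.0691 -0.1522 -0.0004]
[[316 183  16  58 846]
 [328 239   4   5   8]
 [318 240  10  11  56]
 [328 247   2   3   5]] [[323.2151 210.4917]
 [329.125  241.25  ]
 [322.375  245.2857]
 [328.4    247.8   ]]
185 [317 330]
193 [316 330]
201 [316 330]
209 [316 331]
217 [316 331]
225 [316 331]
233 [316 331]
241 [321 330]
249 [320 328]
```

View pics/w2c.png

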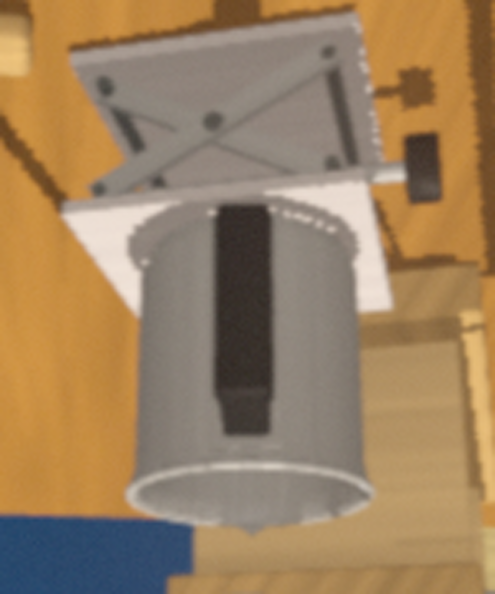

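```bash
python3 - <<'E'
from h import *
w=lambda x,y:(250+x/3.3,120+y/3.3)
t=onz("wrist",w(244,390),.157); b=onz("wrist",w(243,206),.093); print("bar top/bot outer",t,b)
for k in [(127,493),(374,493),(250.5,494),(250,464)]: print("rim",onz("wrist",w(*k),.165))
print("rail z.26",onz("wrist",(230,352),.26),onz("wrist",(410,352),.26),"corners",onz("wrist",(212,352),.26),onz("wrist",(425,352),.26))
E
```

```text
bar top/bot outer [ 0.598  -0.0119  0.157 ] [ 0.5991 -0.0202  0.093 ]
rim [ 0.5685 -0.1028  0.165 ]
rim [ 0.6558 -0.0917  0.165 ]
rim [ 0.6124 -0.0986  0.165 ]
rim [ 0.6066 -0.0601  0.165 ]
rail z.26 [ 0.5211 -0.0004  0.26  ] [0.6587 0.0257 0.26  ] corners [ 0.5068 -0.0031  0.26  ] [0.6698 0.0278 0.26  ]
```

```bash
python3 - <<'E'
from h import *
print(rel([.600,-.026,.133],tgtR(.13,.6,1)))
E
```

```text
(array([  2.7623, 184.941 ,   5.6578]), array([ 0.0084, -0.004 , -0.0059]))
```

>>> carry_out([
  {"tx": 3,"ty": 25,"tz": 6},
  {"tx": 3,"ty": 50,"tz": 6},
  {"tx": 3,"ty": 75,"tz": 6},
  {"tx": 3,"ty": 100,"tz": 6},
  {"tx": 3,"ty": 115,"tz": 6},
  {"tx": 3,"ty": 125,"tz": 6},
  {"tx": 3,"ty": 125,"tz": 6},
  {"tx": 3,"ty": 125,"tz": 6},
])

```text
invalid input at $.moves[0]: expected keys tx, ty, tz, ax, ay, az
```

```bash
python3 - <<'E'
from h import *
P,R,s=cur(); print(s["t"],P,s["joint_positions"],s["wrist_force"])
print(rel([.600,-.026,.133],tgtR(.13,.6,1)))
for n in ["scene","side","wrist"]:
    im=eyes.snapshot(n); cv2.imwrite(f"pics/{n}3.png",im[:,:,::-1])
    if n!="wrist":
        u,v=proj(n,[.6,0,.15])[0].astype(int); a=im[v-80:v+80,u-100:u+100,::-1]; cv2.imwrite(f"pics/{n}3c.png",cv2.resize(a,None,fx=3.5,fy=3.5,interpolation=cv2.INTER_CUBIC)); print(n,u-100,v-80)
E
```

```text
1.8 [0.576  0.1258 0.2361] [-1.0931  0.6375  0.564   1.6021  0.5282  1.4715 -0.6126] [-1.0908 -0.7508  1.0893]
(array([  2.7623, 184.941 ,   5.6578]), array([ 0.0084, -0.004 , -0.0059]))
scene 207 198
side 236 173
```

View pics/wrist3.png

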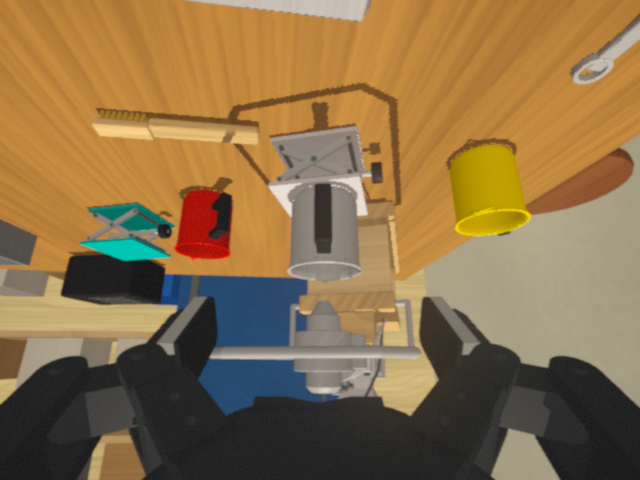

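View pics/scene3c.png

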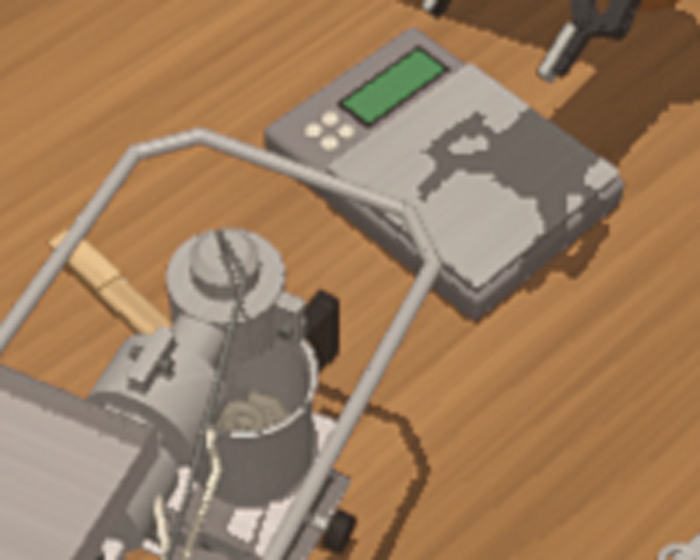

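View pics/side3c.png

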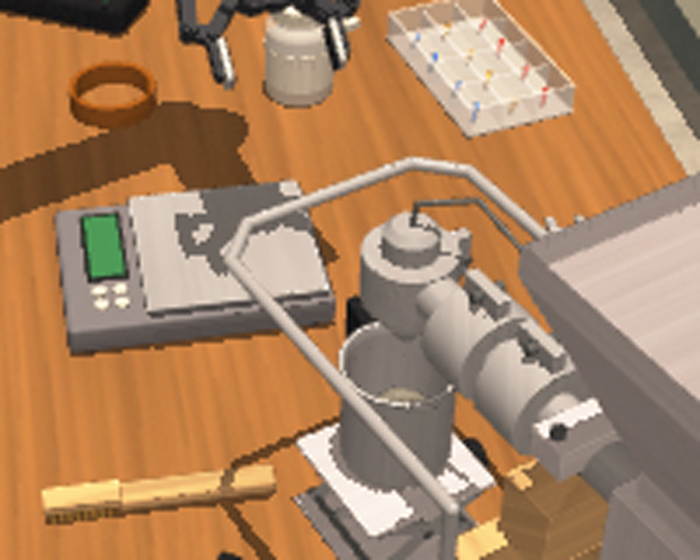

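```bash
python3 - <<'E'
from h import *
P,R,s=cur(); print(s["t"],P,s["dq"])
c=cal("wrist"); im=eyes.snapshot("wrist")[:,:,::-1].copy(); P2,R,s=cur(); print(P2)
g=cv2.cvtColor(im,cv2.COLOR_BGR2GRAY); m=(g<60); 
cols=[np.where(m[q,300:350])[0][[0,-1]]+300 for q in range(190,236,5)]; print(cols[0],cols[-1])
a=im[120:300,250:400]; cv2.imwrite("pics/w4c.png",cv2.resize(a,None,fx=3.3,fy=3.3,interpolation=cv2.INTER_CUBIC))
w=lambda x,y:(250+x/3.3,120+y/3.3)
for k,z in [((244,390),.157),((243,206),.093),((250,464),.165),((127,493),.165),((374,493),.165)]: print(onz("wrist",w(*k),z,c))
print(rel([.600,-.026,.133],tgtR(.13,.6,1)))
E
```

```text
1.95 [0.5759 0.1271 0.2364] [-0.0026 -0.0019  0.0018  0.0013  0.0048 -0.0004  0.0003]
[0.5759 0.127  0.2365]
[315 329] [315 330]
[ 0.5984 -0.011   0.157 ]
[ 0.5995 -0.019   0.093 ]
[ 0.6071 -0.0592  0.165 ]
[ 0.569  -0.1019  0.165 ]
[ 0.6564 -0.0906  0.165 ]
(array([  3.1861, 186.1377,   5.1717]), array([ 0.0061, -0.0031, -0.0066]))
```

View pics/w4c.png

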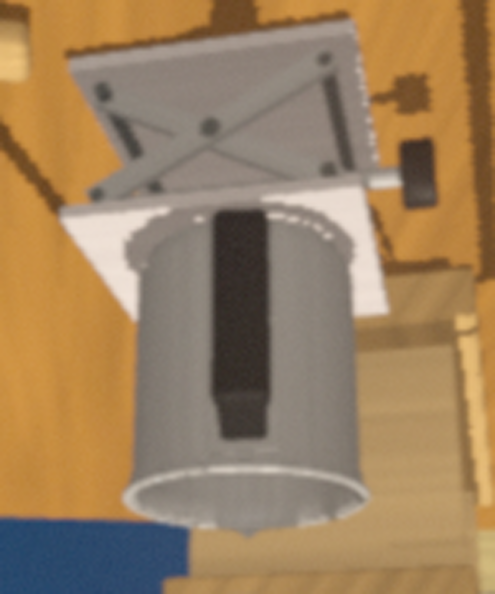

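```bash
python3 - <<'E'
from h import *
c=cal("wrist")
w=lambda x,y:(250+x/3.3,120+y/3.3)
for k,z in [((241,393),.157),((240,210),.093),((247,467),.165)]: print(onz("wrist",w(*k),z,c))
print(rel([.599,-.025,.133],tgtR(.13,.6,1)))
E
```

```text
[ 0.5979 -0.0142  0.157 ]
[ 0.599  -0.0221  0.093 ]
[ 0.6067 -0.0635  0.165 ]
(array([  2.5496, 185.2218,   4.3022]), array([ 0.0061, -0.0031, -0.0066]))
```

>>> carry_out([
  {"tx": 3,"ty": 25,"tz": 4,"ax": 0,"ay": 0,"az": 0},
  {"tx": 3,"ty": 50,"tz": 4,"ax": 0,"ay": 0,"az": 0},
  {"tx": 3,"ty": 75,"tz": 4,"ax": 0,"ay": 0,"az": 0},
  {"tx": 3,"ty": 100,"tz": 4,"ax": 0,"ay": 0,"az": 0},
  {"tx": 3,"ty": 115,"tz": 4,"ax": 0,"ay": 0,"az": 0},
  {"tx": 3,"ty": 125,"tz": 4,"ax": 0,"ay": 0,"az": 0},
  {"tx": 3,"ty": 125,"tz": 4,"ax": 0,"ay": 0,"az": 0},
  {"tx": 3,"ty": 125,"tz": 4,"ax": 0,"ay": 0,"az": 0},
  {"tx": 3,"ty": 125,"tz": 4,"ax": 0,"ay": 0,"az": 0},
])

```text
t: 2.75
tcp_pos: [0.5935, 0.0238, 0.1682]
orientation: [-0.252, 0.686, -0.169, 0.661]
wrist_force: [0.2, 0.5, -0.8]
width: 0.0854
```

```bash
python3 - <<'E'
from h import *
P,R,s=cur(); print(s["t"],P,s["joint_positions"],s["wrist_force"])
c=cal("wrist")
im=eyes.snapshot("wrist"); cv2.imwrite(f"pics/wrist5.png",im[:,:,::-1])
for n in ["scene","side"]:
    im=eyes.snapshot(n); 
    u,v=proj(n,[.6,0,.15])[0].astype(int); a=im[v-80:v+80,u-100:u+100,::-1]; cv2.imwrite(f"pics/{n}5c.png",cv2.resize(a,None,fx=3.5,fy=3.5,interpolation=cv2.INTER_CUBIC)); print(n,u-100,v-80)
P,R,s=cur();print(P,rel([.599,-.025,.133],tgtR(.13,.6,1)))
print(proj("wrist",[[.598,-.018,.157],[.599,-.018,.093]],c))
E
```

```text
2.75 [0.5935 0.0238 0.1682] [-0.9884  0.6692  0.5862  1.7531  0.5828  1.2356 -0.6396] [ 0.2148  0.4689 -0.8337]
scene 207 198
side 236 173
[0.5934 0.0235 0.1682] (array([-1.1397, 60.154 , -0.3374]), array([ 0.006 , -0.0044, -0.006 ]))
[[317.4745 288.9923]
 [318.9481 194.8635]]
```

View pics/wrist5.png

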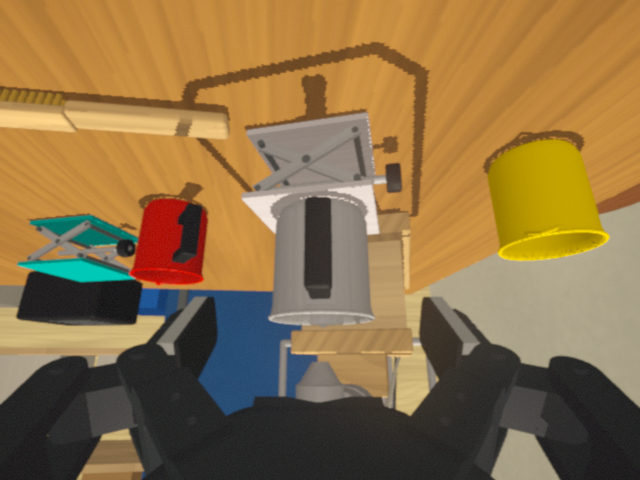

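View pics/scene5c.png

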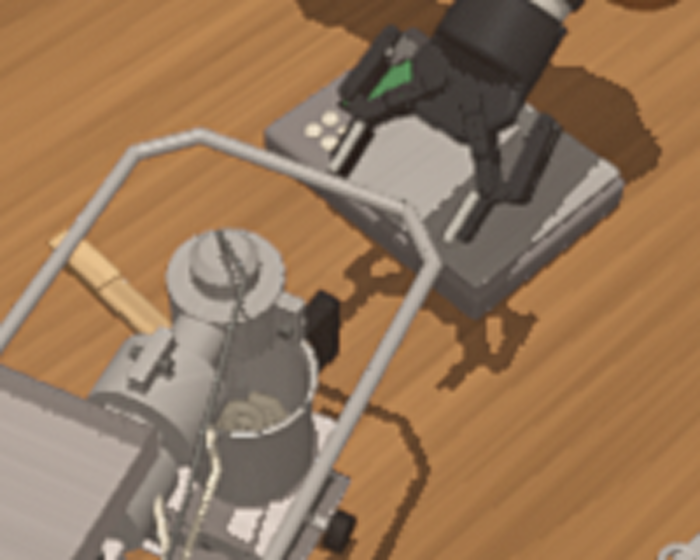

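View pics/side5c.png

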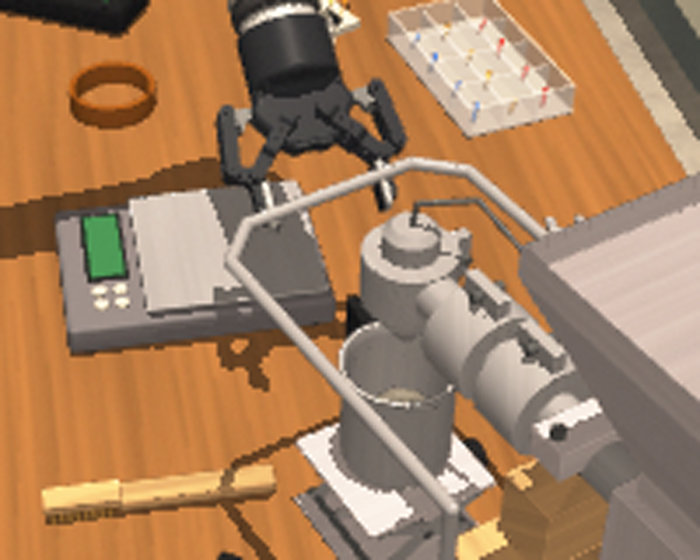

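>>> carry_out([
  {"tx": -1,"ty": 15,"tz": 0,"ax": 0,"ay": 0,"az": 0},
  {"tx": -1,"ty": 30,"tz": 0,"ax": 0,"ay": 0,"az": 0},
  {"tx": -1,"ty": 42,"tz": 0,"ax": 0,"ay": 0,"az": 0},
  {"tx": -1,"ty": 52,"tz": 0,"ax": 0,"ay": 0,"az": 0},
  {"tx": -1,"ty": 58,"tz": 0,"ax": 0,"ay": 0,"az": 0},
  {"tx": -1,"ty": 60,"tz": 0,"ax": 0,"ay": 0,"az": 0},
  {"tx": -1,"ty": 60,"tz": 0,"ax": 0,"ay": 0,"az": 0},
  {"tx": -1,"ty": 60,"tz": 0,"ax": 0,"ay": 0,"az": 0},
])

```text
t: 3.57
tcp_pos: [0.599, -0.026, 0.133]
orientation: [-0.251, 0.687, -0.17, 0.661]
wrist_force: [0.4, 0.7, -0.3]
width: 0.0853
```

```bash
python3 - <<'E'
from h import *
P,R,s=cur(); print(s["t"],P,s["joint_positions"],s["wrist_force"])
c=cal("wrist")
im=eyes.snapshot("wrist"); cv2.imwrite(f"pics/wrist6.png",im[:,:,::-1])
n="side";im=eyes.snapshot(n);u,v=proj(n,[.6,0,.15])[0].astype(int); a=im[v-80:v+80,u-100:u+100,::-1]; cv2.imwrite(f"pics/{n}6c.png",cv2.resize(a,None,fx=3.5,fy=3.5,interpolation=cv2.INTER_CUBIC))
print(rel([.599,-.025,.133],tgtR(.13,.6,1)))
E
```

```text
3.5667 [ 0.599 -0.026  0.133] [-0.9297  0.7051  0.5973  1.81    0.6119  1.119  -0.6579] [ 0.4102  0.7109 -0.2714]
(array([-0.4756, -0.5119,  0.0327]), array([ 0.007 , -0.0046, -0.0056]))
```

View pics/wrist6.png

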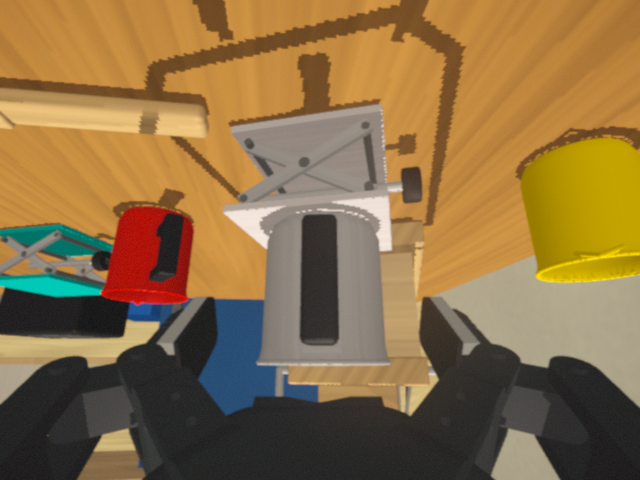

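View pics/side6c.png

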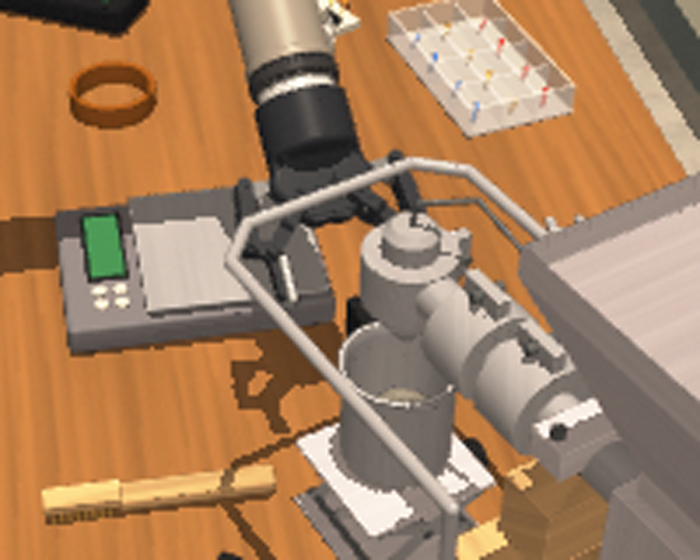

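```bash
python3 - <<'E'
from h import *
c=cal("wrist");P,R,s=cur()
print(proj("wrist",[[.599,-.018,.157],[.599,-.018,.093],P,P+R.apply([0,.019,0])],c))
E
```

```text
[[320.7706 345.7106]
 [320.4361 212.3623]
 [318.6889 294.7797]
 [318.5991 280.0009]]
```

>>> carry_out([
  {"tx": 0,"ty": 0,"tz": 0,"ax": 0,"ay": 0,"az": 0},
  {"tx": 0,"ty": 0,"tz": 0,"ax": 0,"ay": 0,"az": 0},
  {"tx": 0,"ty": 0,"tz": 0,"ax": 0,"ay": 0,"az": 0},
  {"tx": 0,"ty": 0,"tz": 0,"ax": 0,"ay": 0,"az": 0},
  {"tx": 0,"ty": 0,"tz": 0,"ax": 0,"ay": 0,"az": 0},
  {"tx": 0,"ty": 0,"tz": 0,"ax": 0,"ay": 0,"az": 0},
  {"tx": 0,"ty": 0,"tz": 0,"ax": 0,"ay": 0,"az": 0},
  {"tx": 0,"ty": 0,"tz": 0,"ax": 0,"ay": 0,"az": 0},
], gripper=5, force=90)

```text
t: 4.33
tcp_pos: [0.5989, -0.0262, 0.1332]
orientation: [-0.251, 0.687, -0.169, 0.661]
wrist_force: [0.0, 1.8, 2.3]
width: 0.0107
```

```bash
python3 - <<'E'
from h import *
P,R,s=cur(); print(s["t"],P,s["width"],s["wrist_force"],s["torque"])
print("up 15mm in tool",R.inv().apply([0,0,15]))
im=eyes.snapshot("wrist"); cv2.imwrite(f"pics/wrist7.png",im[:,:,::-1])
E
```

```text
4.3333 [ 0.5989 -0.0262  0.1332] 0.010672958761232847 [0.0377 1.7999 2.2808] [ 0.6366  0.0629 -0.0078]
up 15mm in tool [12.3381 -8.5306 -0.0057]
```

View pics/wrist7.png

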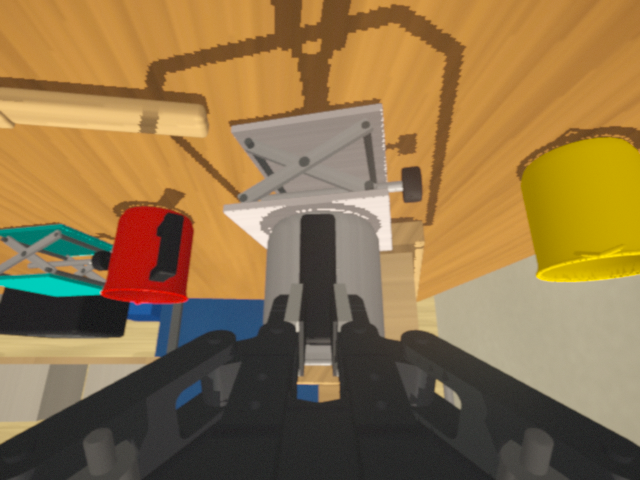

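>>> carry_out([
  {"tx": 0,"ty": 0,"tz": 0,"ax": 0,"ay": 0,"az": 0},
  {"tx": 0,"ty": 0,"tz": 0,"ax": 0,"ay": 0,"az": 0},
  {"tx": 2.5,"ty": -1.7,"tz": 0,"ax": 0,"ay": 0,"az": 0},
  {"tx": 5,"ty": -3.4,"tz": 0,"ax": 0,"ay": 0,"az": 0},
  {"tx": 7.4,"ty": -5.1,"tz": 0,"ax": 0,"ay": 0,"az": 0},
  {"tx": 7.4,"ty": -5.1,"tz": 0,"ax": 0,"ay": 0,"az": 0},
  {"tx": 7.4,"ty": -5.1,"tz": 0,"ax": 0,"ay": 0,"az": 0},
])

```text
t: 4.97
tcp_pos: [0.5985, -0.0267, 0.142]
orientation: [-0.251, 0.687, -0.17, 0.661]
wrist_force: [0.6, -0.6, -1.6]
width: 0.0104
```

```bash
python3 - <<'E'
from h import *
P,R,s=cur(); print(s["t"],P,s["width"],s["wrist_force"],s["torque"])
im=eyes.snapshot("wrist"); cv2.imwrite(f"pics/wrist8.png",im[:,:,::-1])
for n in ["scene","side"]:
    im=eyes.snapshot(n); 
    u,v=proj(n,[.6,-.05,.15])[0].astype(int); a=im[v-80:v+80,u-100:u+100,::-1]; cv2.imwrite(f"pics/{n}8c.png",cv2.resize(a,None,fx=3.5,fy=3.5,interpolation=cv2.INTER_CUBIC)); print(n,u-100,v-80)
E
```

```text
4.9667 [ 0.5985 -0.0267  0.142 ] 0.010358423028678053 [ 0.5631 -0.6447 -1.5826] [ 1.0747  0.162  -0.0474]
scene 191 210
side 240 185
```

View pics/wrist8.png

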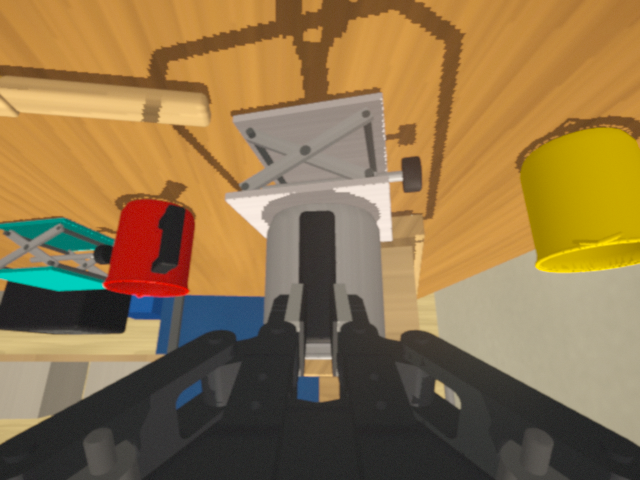

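View pics/scene8c.png

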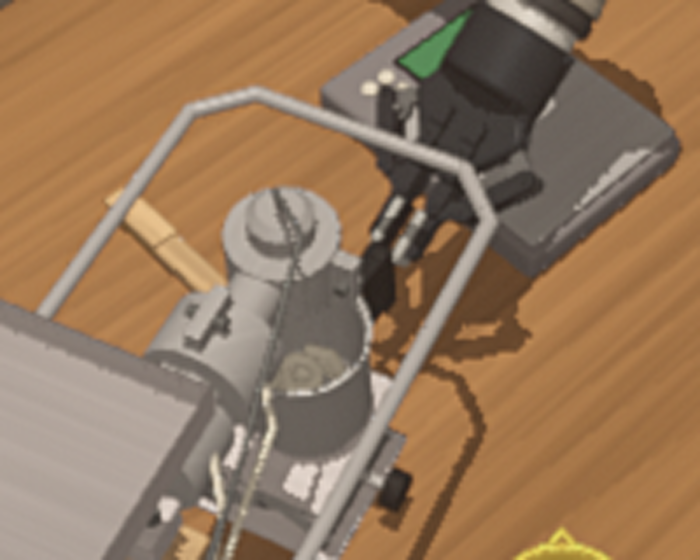

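View pics/side8c.png

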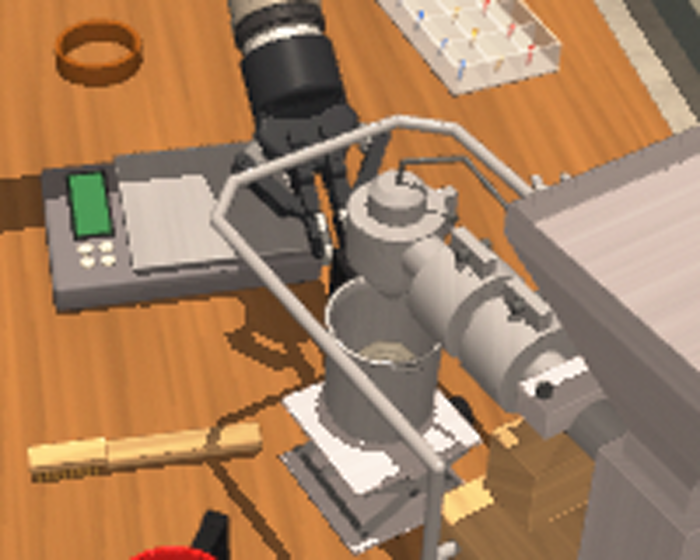

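>>> carry_out([
  {"tx": 2.5,"ty": -1.7,"tz": 0,"ax": 0,"ay": 0,"az": 0},
  {"tx": 5,"ty": -3.4,"tz": 0,"ax": 0,"ay": 0,"az": 0},
  {"tx": 7,"ty": -4.9,"tz": 0,"ax": 0,"ay": 0,"az": 0},
  {"tx": 7,"ty": -4.9,"tz": 0,"ax": 0,"ay": 0,"az": 0},
  {"tx": 7,"ty": -4.9,"tz": 0,"ax": 0,"ay": 0,"az": 0},
])

```text
t: 5.53
tcp_pos: [0.5989, -0.0262, 0.1507]
orientation: [-0.251, 0.687, -0.17, 0.661]
wrist_force: [-0.3, 0.9, -1.2]
width: 0.0103
```

```bash
python3 - <<'E'
from h import *
P,R,s=cur(); print(s["t"],P,s["width"],s["wrist_force"],s["torque"])
im=eyes.snapshot("wrist"); cv2.imwrite(f"pics/wrist9.png",im[:,:,::-1])
a=im[180:420,200:440,::-1]; cv2.imwrite("pics/w9c.png",cv2.resize(a,None,fx=2.5,fy=2.5,interpolation=cv2.INTER_CUBIC))
for n in ["side"]:
    im=eyes.snapshot(n); 
    u,v=proj(n,[.6,-.05,.15])[0].astype(int); a=im[v-80:v+80,u-100:u+100,::-1]; cv2.imwrite(f"pics/{n}9c.png",cv2.resize(a,None,fx=3.5,fy=3.5,interpolation=cv2.INTER_CUBIC)); print(n,u-100,v-80)
E
```

```text
5.5333 [ 0.5989 -0.0262  0.1507] 0.010318890065892521 [-0.2832  0.8834 -1.2143] [ 1.1882  0.1908 -0.0765]
side 240 185
```

View pics/w9c.png

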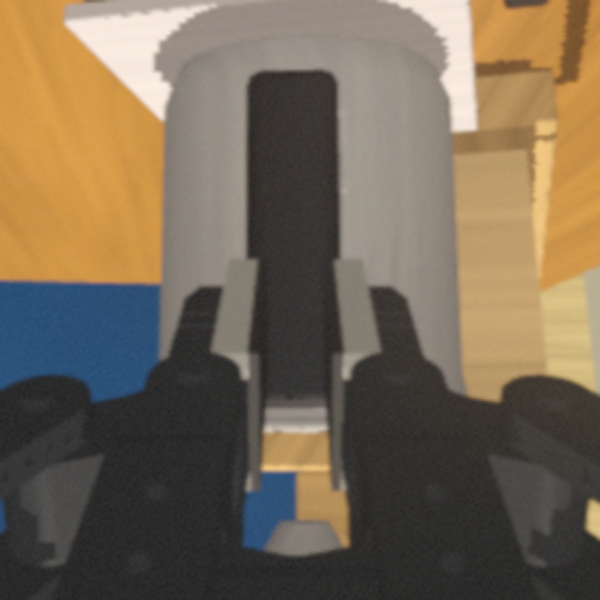

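View pics/side9c.png

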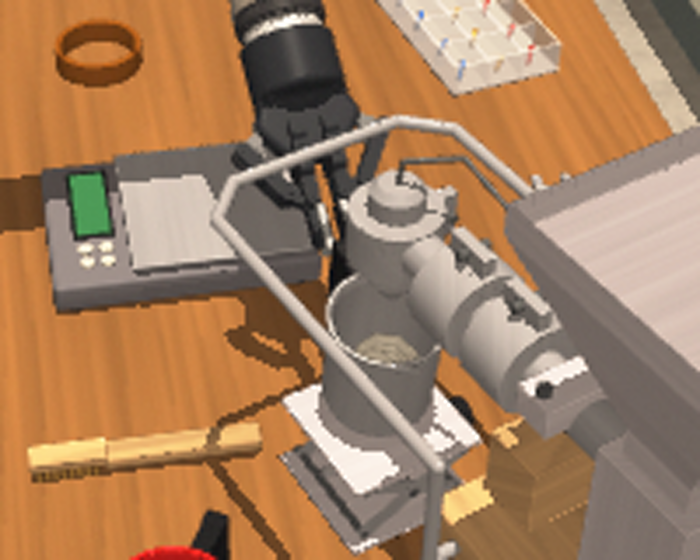

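```bash
python3 - <<'E'
from h import *
from scipy.optimize import least_squares
c=cal("wrist");P,R,s=cur()
yaw=.13; yj=np.array([-np.sin(yaw),np.cos(yaw),0])
# tool frame cam fixed. jug points rel to pinch (y,z), pinch nominal z=.062
pts=np.array([[.007,.025],[.007,-.039],[-.037,.033]])
def f(v,P0):
    ph,dy,dz=v; C,S=np.cos(ph),np.sin(ph)
    q=pts@np.array([[C,S],[-S,C]])+[dy,dz]
    W=P0+q[:,:1]*yj+q[:,1:]*[0,0,1]
    return proj("wrist",W,c)[:,1]
print("pred nominal",f([0,0,0],P))
for obs,name in [((345,214.5,363),"before"),((340,208.8,355),"now")]:
    o=least_squares(lambda v:f(v,P)-obs,[0,0,0]); print(name,o.x,f(o.x,P))
E
python3 - <<'E'
import cv2
for n in (6,9):
    a=cv2.imread(f"pics/wrist{n}.png")[320:400,240:400]; cv2.imwrite(f"pics/z{n}.png",cv2.resize(a,None,fx=4,fy=4,interpolation=cv2.INTER_CUBIC))
E
```

```text
pred nominal [348.3848 214.8631 366.0077]
before [-0.0001 -0.0031 -0.0016] [345.  214.5 363. ]
now [ 0.0474 -0.0026 -0.0041] [340.  208.8 355. ]
```

View pics/z6.png

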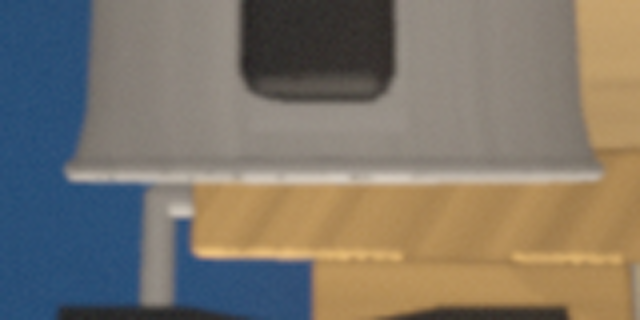

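View pics/z9.png

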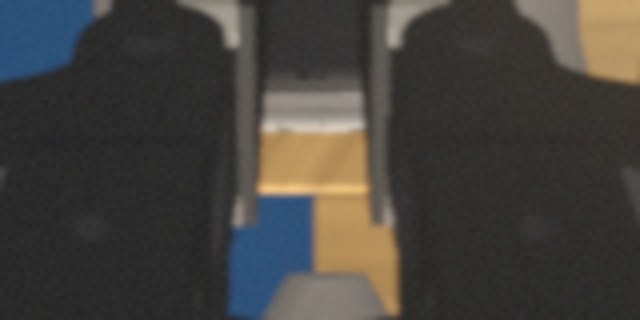

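```bash
python3 - <<'E'
from h import *
from scipy.optimize import least_squares
c=cal("wrist");P,R,s=cur()
yaw=.13; yj=np.array([-np.sin(yaw),np.cos(yaw),0])
pts=np.array([[.007,.025],[.007,-.039],[-.037,.033]])
def f(v):
    ph,dy,dz=v; C,S=np.cos(ph),np.sin(ph)
    q=pts@np.array([[C,S],[-S,C]])+[dy,dz]
    return proj("wrist",P+q[:,:1]*yj+q[:,1:]*[0,0,1],c)[:,1]
for obs in [(345,214,365),(340,208.8,352),(341,209,352)]:
    print(obs,least_squares(lambda v:f(v)-obs,[0,0,0]).x)
im=eyes.snapshot("side"); cv2.imwrite("pics/sideA.png",im[:,:,::-1])
a=im[240:330,300:400,::-1]; cv2.imwrite("pics/sAc.png",cv2.resize(a,None,fx=6,fy=6,interpolation=cv2.INTER_CUBIC))
E
```

```text
(345, 214, 365) [-0.0215 -0.0014 -0.0013]
(340, 208.8, 352) [ 0.0827 -0.0039 -0.0044]
(341, 209, 352) [ 0.0928 -0.0034 -0.004 ]
```

View pics/sAc.png

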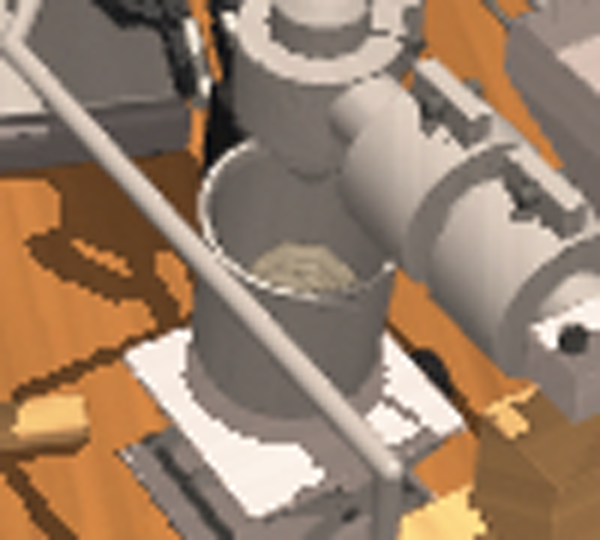

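>>> carry_out([
  {"tx": 0,"ty": 0,"tz": 0,"ax": 0,"ay": 0,"az": 0},
  {"tx": 1,"ty": -0.7,"tz": 0,"ax": 0,"ay": 0,"az": -0.02},
  {"tx": 2,"ty": -1.4,"tz": 0,"ax": 0,"ay": 0,"az": -0.045},
  {"tx": 3.3,"ty": -2.3,"tz": 0,"ax": 0,"ay": 0,"az": -0.07},
  {"tx": 3.3,"ty": -2.3,"tz": 0,"ax": 0,"ay": 0,"az": -0.09},
  {"tx": 3.3,"ty": -2.3,"tz": 0,"ax": 0,"ay": 0,"az": -0.09},
  {"tx": 3.3,"ty": -2.3,"tz": 0,"ax": 0,"ay": 0,"az": -0.09},
], gripper=5, force=120)

```text
t: 6.27
tcp_pos: [0.5985, -0.026, 0.1539]
orientation: [-0.221, 0.694, -0.138, 0.671]
wrist_force: [-0.6, 0.1, -3.1]
width: 0.0075
```

```bash
python3 - <<'E'
from h import *
P,R,s=cur(); print(s["t"],P,s["width"],s["wrist_force"],s["torque"])
im=eyes.snapshot("side"); cv2.imwrite("pics/sideB.png",im[:,:,::-1])
a=im[240:330,300:400,::-1]; cv2.imwrite("pics/sBc.png",cv2.resize(a,None,fx=6,fy=6,interpolation=cv2.INTER_CUBIC))
im=eyes.snapshot("wrist"); cv2.imwrite("pics/wristB.png",im[:,:,::-1])
a=im[180:420,200:440,::-1]; cv2.imwrite("pics/wBc.png",cv2.resize(a,None,fx=2.5,fy=2.5,interpolation=cv2.INTER_CUBIC))
P,R,s=cur(); print(s["t"],P,s["width"],s["wrist_force"],s["torque"])
E
```

```text
6.2667 [ 0.5985 -0.026   0.1539] 0.007532025240617996 [-0.5538  0.1049 -3.0521] [1.5168 0.1841 0.0202]
6.3667 [ 0.5986 -0.0266  0.1545] 0.007310952524374167 [-0.0596 -0.0243 -2.6842] [ 1.4726  0.1555 -0.0274]
```

View pics/sBc.png

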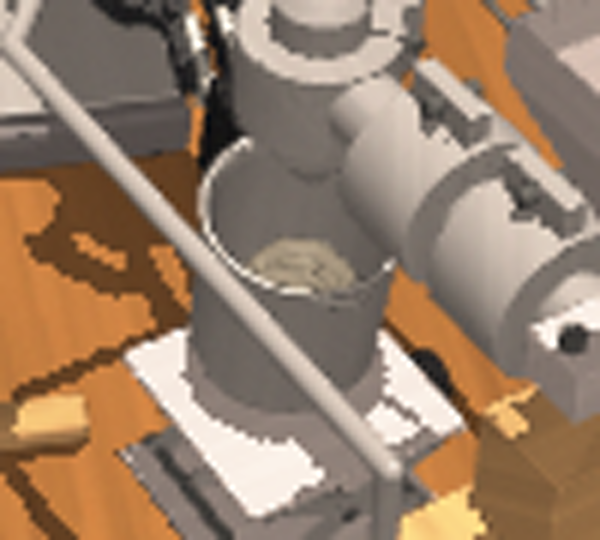

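View pics/wBc.png

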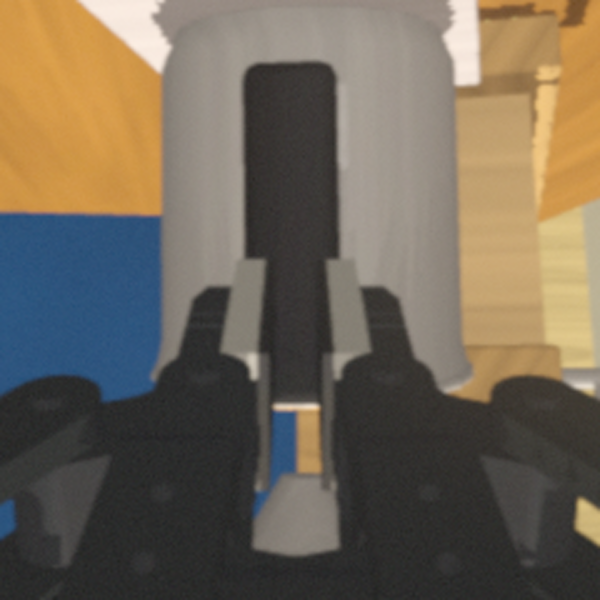

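```bash
cat >> h.py <<'E'
def sag(obs,yaw=.13):
    from scipy.optimize import least_squares
    c=cal("wrist");P,R,s=cur()
    xj=R.as_matrix()[:,2]; yj=np.cross([0,0,1],xj); yj/=np.linalg.norm(yj)
    pts=np.array([[.007,.025],[.007,-.039],[-.037,.033]])
    def f(v):
        ph,dy,dz=v; C,S=np.cos(ph),np.sin(ph)
        q=pts@np.array([[C,S],[-S,C]])+[dy,dz]
        return proj("wrist",P+q[:,:1]*yj+q[:,1:]*[0,0,1],c)[:,1]
    o=least_squares(lambda v:f(v)-obs,[0,0,0]); return o.x
E
python3 - <<'E'
from h import *
print(sag([341,206,343]),sag([340,206,344]))
# side view rim circle fit: predicted rim for tilts
P,R,s=cur()
yaw=.13; yj=np.array([-np.sin(yaw),np.cos(yaw),0]);xj=np.array([np.cos(yaw),np.sin(yaw),0]);zz=np.array([0,0,1.])
for ph,dy,dz in [(0,0,0),(.1,-.004,-.004),(.2,-.004,-.004)]:
    Y=yj*np.cos(ph)+zz*np.sin(ph); Z=-yj*np.sin(ph)+zz*np.cos(ph)
    o=P+dy*yj+dz*zz-.081*Y-.062*Z
    t=np.linspace(0,2*np.pi,9)[:-1]
    rim=o+.095*Z+.044*(np.cos(t)[:,None]*xj+np.sin(t)[:,None]*Y)
    base=o+.038*(np.cos(t)[:,None]*xj+np.sin(t)[:,None]*Y)
    print(ph,o,"minbase",base[:,2].min()); print(((proj("side",rim)-[300,240])*6).round(0).tolist()); print(((proj("side",base)-[300,240])*6).round(0).tolist())
E
```

```text
[ 0.1141 -0.0022 -0.0042] [ 0.0915 -0.003  -0.0046]
0 [ 0.6091 -0.1069  0.0925] minbase 0.09252460350353406
[[393.0, 153.0], [337.0, 112.0], [258.0, 108.0], [198.0, 142.0], [193.0, 196.0], [249.0, 240.0], [332.0, 245.0], [392.0, 208.0]]
[[366.0, 316.0], [320.0, 280.0], [255.0, 276.0], [206.0, 306.0], [202.0, 354.0], [247.0, 392.0], [316.0, 397.0], [365.0, 364.0]]
0.1 [ 0.6088 -0.1044  0.0807] minbase 0.0769541686753239
[[397.0, 185.0], [342.0, 139.0], [263.0, 132.0], [203.0, 169.0], [198.0, 229.0], [253.0, 279.0], [336.0, 286.0], [396.0, 246.0]]
[[362.0, 331.0], [317.0, 291.0], [252.0, 285.0], [204.0, 317.0], [200.0, 369.0], [244.0, 411.0], [312.0, 417.0], [361.0, 383.0]]
0.2 [ 0.6078 -0.0971  0.0737] minbase 0.06611882531276479
[[397.0, 203.0], [343.0, 152.0], [264.0, 143.0], [205.0, 182.0], [199.0, 247.0], [253.0, 301.0], [336.0, 310.0], [395.0, 269.0]]
[[355.0, 331.0], [311.0, 288.0], [247.0, 280.0], [198.0, 313.0], [194.0, 368.0], [237.0, 413.0], [304.0, 421.0], [353.0, 386.0]]
```

```bash
python3 - <<'E'
from h import *
for i in range(8): im=eyes.snapshot("wrist")
cv2.imwrite("pics/wristC.png",im[:,:,::-1])
a=im[180:420,200:440,::-1]; cv2.imwrite("pics/wCc.png",cv2.resize(a,None,fx=2.5,fy=2.5,interpolation=cv2.INTER_CUBIC))
P,R,s=cur(); print(s["t"],P,s["width"],s["wrist_force"],s["torque"])
im0=cv2.imread("pics/wristB.png"); print(np.abs(im0.astype(int)-im[:,:,::-1])[180:360,260:390].mean())
im=eyes.snapshot("scene")
a=im[230:350,230:350,::-1]; cv2.imwrite("pics/scCc.png",cv2.resize(a,None,fx=5,fy=5,interpolation=cv2.INTER_CUBIC))
E
```

```text
6.7667 [ 0.5986 -0.0266  0.1546] 0.00752274278706595 [-0.3087 -0.6604 -2.2074] [1.4065 0.1675 0.0382]
1.6630769230769231
```

View pics/wCc.png

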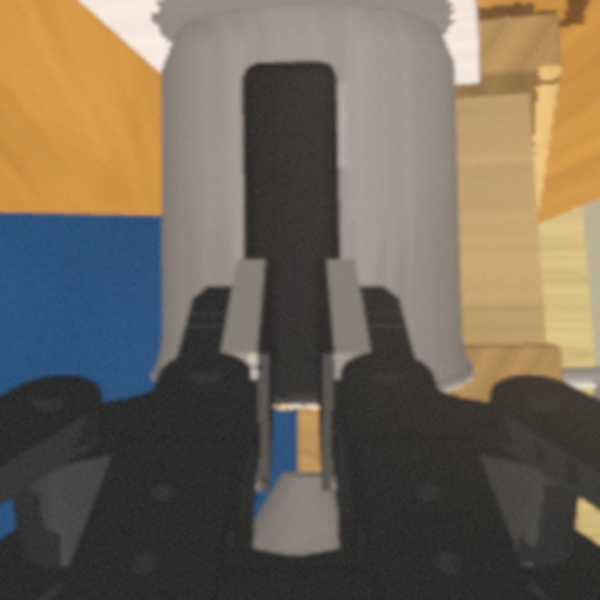

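View pics/scCc.png

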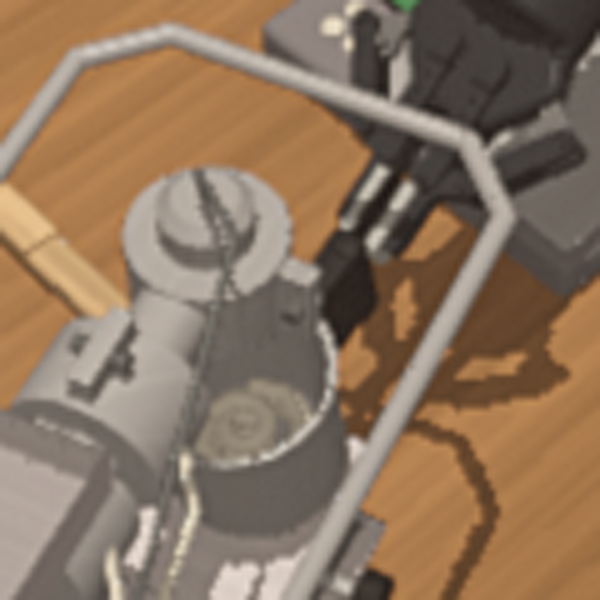

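```bash
python3 - <<'E'
from h import *
P,R,s=cur()
for y in (-.02,0,.019):
  for x in (-.011,.011):
    print(x,y,((proj("scene",P+R.apply([x,y,.009]))-[230,230])*5).round(0), ((proj("side",P+R.apply([x,y,-.009]))-[300,240])*6).round(0))
E
```

```text
-0.011 -0.02 [[389. 246.]] [[191.  82.]]
0.011 -0.02 [[374. 235.]] [[199.  64.]]
-0.011 0 [[364. 282.]] [[203. 123.]]
0.011 0 [[349. 272.]] [[212. 106.]]
-0.011 0.019 [[341. 317.]] [[214. 162.]]
0.011 0.019 [[326. 308.]] [[223. 146.]]
```

```bash
python3 - <<'E'
from h import *
P0,R,s=cur()
Q=Ro.from_quat([.686,-.169,.661,-.252])
P=np.array([.5934,.0235,.1682])
for y in (-.03,-.013,.006,.019):
  for z in (-.043,.043):
    print(y,z,((proj("scene",P+Q.apply([0,y,z]))-[207,198])*3.5).round(0),((proj("side",P+Q.apply([0,y,z]))-[236,173])*3.5).round(0))
E
```

```text
-0.03 -0.043 [[342. 169.]] [[274. 219.]]
-0.03 0.043 [[446. 233.]] [[379. 198.]]
-0.013 -0.043 [[329. 190.]] [[279. 239.]]
-0.013 0.043 [[432. 255.]] [[384. 219.]]
0.006 -0.043 [[314. 215.]] [[285. 262.]]
0.006 0.043 [[417. 280.]] [[391. 241.]]
0.019 -0.043 [[304. 231.]] [[289. 278.]]
0.019 0.043 [[406. 297.]] [[395. 257.]]
```

```bash
python3 - <<'E'
from h import *
P,R,s=cur()
for px,z in [((214,298),-.0427),((214,340),-.0427),((422,298),.0427),((212,345),-.0427),((176,340),-.05)]:
    o,d=ray("wrist",px); o=R.inv().apply(o-P); d=R.inv().apply(d)
    t=(z-o[2])/d[2]
    if px[0]>318 and t<0: pass
    print(px,o+d*t)
    t=(-z-o[2])/d[2]; print("   flip",o+d*t)
E
```

```text
(214, 298) [-0.0098 -0.0246 -0.0427]
   flip [-0.1298 -0.2827  0.0427]
(214, 340) [ 0.0067 -0.0292 -0.0427]
   flip [-0.1466 -0.278   0.0427]
(422, 298) [-0.0088 -0.0224  0.0427]
   flip [-0.1283 -0.2794 -0.0427]
(212, 345) [ 0.0072 -0.0321 -0.0427]
   flip [-0.1471 -0.275   0.0427]
(176, 340) [-0.0041 -0.0466 -0.05  ]
   flip [-0.1355 -0.2598  0.05  ]
```

The fingertip pixels in the scene, side and wrist views put the true tips about 30 mm short of where the reported TCP implies. So the pads only nip the upper outer edge of the bar, and the jug sags about 0.1 rad. I'll set it back down on the stand, open, advance and grip again.

```bash
python3 - <<'E'
from h import *
print(rel([.599,-.026,.1365],tgtR(.13,.6,1)))
E
```

```text
(array([-15.9779,   8.4744,   0.4332]), array([ 0.0086, -0.0045,  0.0849]))
```

>>> carry_out([
  {"tx": -2,"ty": 1,"tz": 0,"ax": 0,"ay": 0,"az": 0.03},
  {"tx": -4,"ty": 2,"tz": 0,"ax": 0,"ay": 0,"az": 0.06},
  {"tx": -6,"ty": 3,"tz": 0,"ax": 0,"ay": 0,"az": 0.085},
  {"tx": -8.5,"ty": 4.5,"tz": 0,"ax": 0,"ay": 0,"az": 0.085},
  {"tx": -11,"ty": 6,"tz": 0,"ax": 0,"ay": 0,"az": 0.085},
  {"tx": -13.5,"ty": 7.2,"tz": 0,"ax": 0,"ay": 0,"az": 0.085},
  {"tx": -15.5,"ty": 8.3,"tz": 0,"ax": 0,"ay": 0,"az": 0.085},
  {"tx": -15.5,"ty": 8.3,"tz": 0,"ax": 0,"ay": 0,"az": 0.085},
  {"tx": -15.5,"ty": 8.3,"tz": 0,"ax": 0,"ay": 0,"az": 0.085},
])

```text
t: 7.57
tcp_pos: [0.5984, -0.0261, 0.1366]
orientation: [-0.249, 0.688, -0.168, 0.661]
wrist_force: [-0.1, 0.9, -0.9]
width: 0.0075
```

```bash
python3 - <<'E'
from h import *
P,R,s=cur(); print(s["t"],P,s["width"],s["wrist_force"],s["torque"])
im=eyes.snapshot("wrist"); cv2.imwrite("pics/wristD.png",im[:,:,::-1])
im=eyes.snapshot("side"); 
a=im[240:330,300:400,::-1]; cv2.imwrite("pics/sDc.png",cv2.resize(a,None,fx=6,fy=6,interpolation=cv2.INTER_CUBIC))
E
```

```text
7.5667 [ 0.5984 -0.0261  0.1366] 0.00751505805463064 [-0.1047  0.9345 -0.9125] [ 1.0466  0.135  -0.0266]
```

View pics/wristD.png

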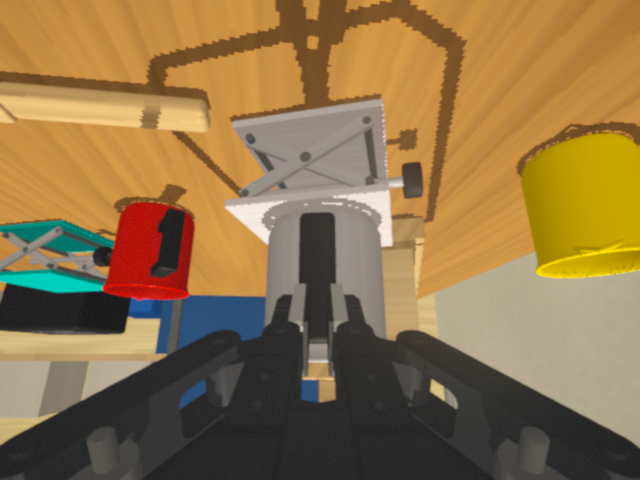

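View pics/sDc.png

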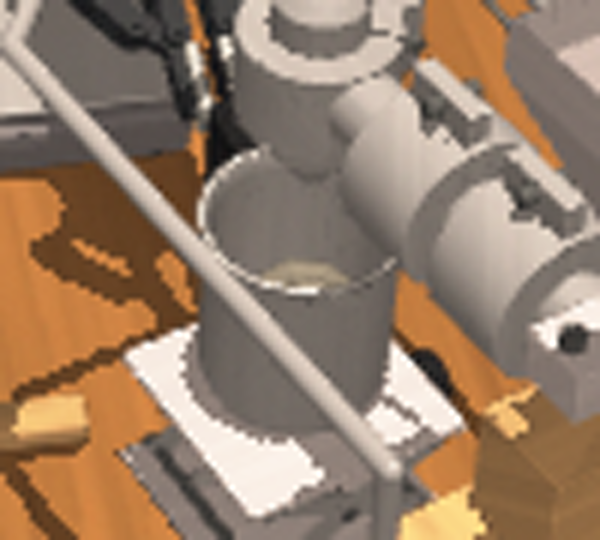

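Jug is back on the stand and upright. I'll open first, advance 30 mm along the tool, then check before closing.

>>> carry_out([
  {"tx": 0,"ty": 0,"tz": 0,"ax": 0,"ay": 0,"az": 0},
  {"tx": 0,"ty": 0,"tz": 0,"ax": 0,"ay": 0,"az": 0},
  {"tx": 0,"ty": 0,"tz": 0,"ax": 0,"ay": 0,"az": 0},
  {"tx": 0,"ty": 0,"tz": 0,"ax": 0,"ay": 0,"az": 0},
  {"tx": 0,"ty": 0,"tz": 0,"ax": 0,"ay": 0,"az": 0},
  {"tx": 0,"ty": 0,"tz": 0,"ax": 0,"ay": 0,"az": 0},
], gripper=60)

```text
t: 8.17
tcp_pos: [0.5986, -0.0261, 0.137]
orientation: [-0.249, 0.687, -0.168, 0.661]
wrist_force: [-0.5, 0.2, -0.6]
width: 0.0598
```

```bash
python3 - <<'E'
from h import *
P,R,s=cur(); print(s["t"],P,s["width"],s["wrist_force"],s["torque"])
im=eyes.snapshot("wrist"); cv2.imwrite("pics/wristE.png",im[:,:,::-1])
print(proj("wrist",[[.599,-.018,.157],[.599,-.018,.093],[.607,-.064,.165]]))
E
```

```text
8.1667 [ 0.5986 -0.0261  0.137 ] 0.0598130195345941 [-0.4749  0.21   -0.5585] [ 0.8547  0.0753 -0.0149]
[[321.8995 336.6024]
 [321.5152 204.8176]
 [325.2759 356.1365]]
```

View pics/wristE.png

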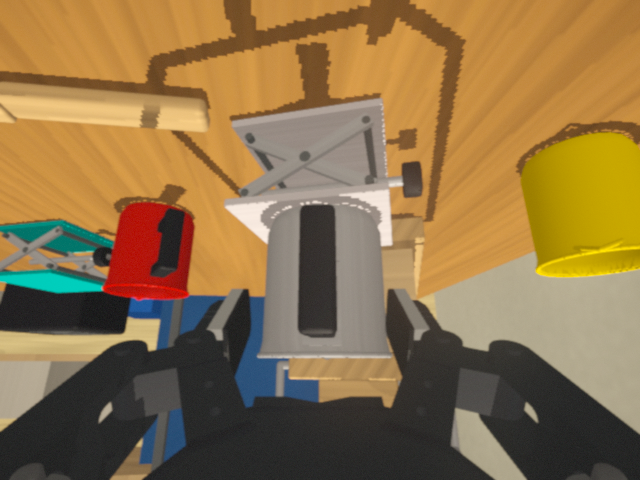

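>>> carry_out([
  {"tx": -1,"ty": 6,"tz": -0.5,"ax": 0,"ay": 0,"az": 0},
  {"tx": -2,"ty": 12,"tz": -1,"ax": 0,"ay": 0,"az": 0},
  {"tx": -3,"ty": 18,"tz": -1,"ax": 0,"ay": 0,"az": 0},
  {"tx": -3,"ty": 24,"tz": -1,"ax": 0,"ay": 0,"az": 0},
  {"tx": -3,"ty": 29,"tz": -1,"ax": 0,"ay": 0,"az": 0},
  {"tx": -3,"ty": 32,"tz": -1,"ax": 0,"ay": 0,"az": 0},
  {"tx": -3,"ty": 32,"tz": -1,"ax": 0,"ay": 0,"az": 0},
  {"tx": -3,"ty": 32,"tz": -1,"ax": 0,"ay": 0,"az": 0},
])

```text
t: 8.88
tcp_pos: [0.6005, -0.051, 0.1164]
orientation: [-0.249, 0.687, -0.168, 0.661]
wrist_force: [-1.0, -0.2, 0.2]
width: 0.0597
```

```bash
python3 - <<'E'
from h import *
P,R,s=cur(); print(s["t"],P,s["width"],s["wrist_force"],s["torque"])
im=eyes.snapshot("wrist"); cv2.imwrite("pics/wristF.png",im[:,:,::-1])
im=eyes.snapshot("scene")
a=im[230:350,230:350,::-1]; cv2.imwrite("pics/scF.png",cv2.resize(a,None,fx=5,fy=5,interpolation=cv2.INTER_CUBIC))
E
```

```text
8.8833 [ 0.6005 -0.051   0.1164] 0.059739385036103945 [-1.0313 -0.2291  0.2111] [ 0.8813  0.1327 -0.0176]
```

View pics/wristF.png

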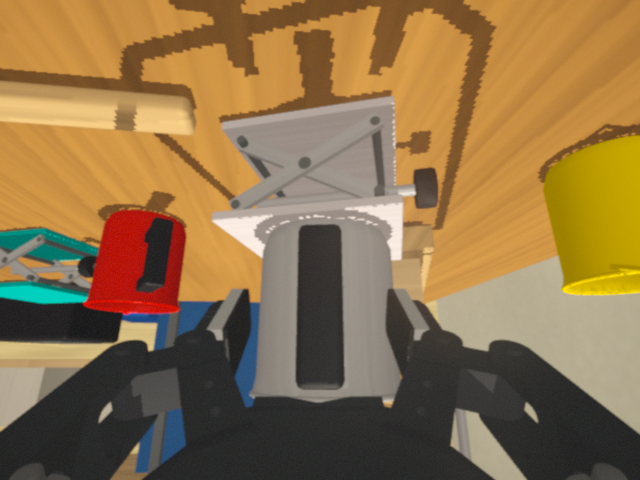

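View pics/scF.png

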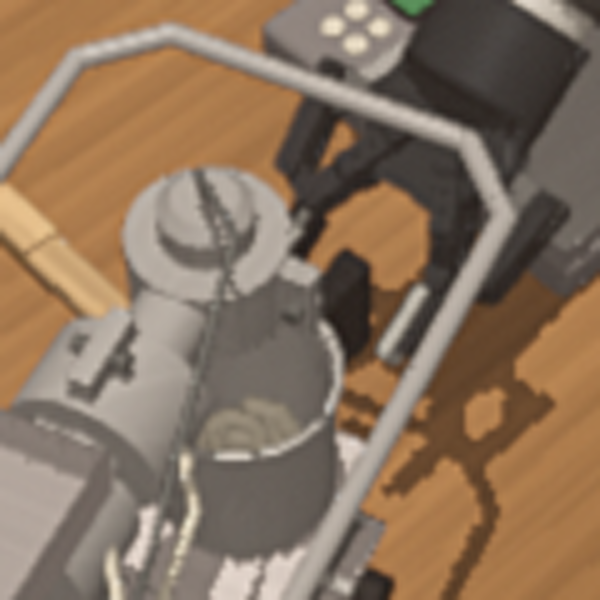

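>>> carry_out([
  {"tx": 0,"ty": 0,"tz": 0,"ax": 0,"ay": 0,"az": 0},
  {"tx": 0,"ty": 0,"tz": 0,"ax": 0,"ay": 0,"az": 0},
  {"tx": 0,"ty": 0,"tz": 0,"ax": 0,"ay": 0,"az": 0},
  {"tx": 0,"ty": 0,"tz": 0,"ax": 0,"ay": 0,"az": 0},
  {"tx": 0,"ty": 0,"tz": 0,"ax": 0,"ay": 0,"az": 0},
  {"tx": 0,"ty": 0,"tz": 0,"ax": 0,"ay": 0,"az": 0},
  {"tx": 0,"ty": 0,"tz": 0,"ax": 0,"ay": 0,"az": 0},
], gripper=5, force=90)

```text
t: 9.57
tcp_pos: [0.6009, -0.0505, 0.1166]
orientation: [-0.249, 0.687, -0.168, 0.662]
wrist_force: [0.4, 0.2, 1.9]
width: 0.0172
```

```bash
python3 - <<'E'
from h import *
P,R,s=cur(); print(s["t"],P,s["width"],s["wrist_force"],s["torque"])
im=eyes.snapshot("wrist"); cv2.imwrite("pics/wristG.png",im[:,:,::-1])
print(R.inv().apply([0,0,16]))
E
```

```text
9.5667 [ 0.6009 -0.0505  0.1166] 0.017182203067789174 [0.4056 0.2101 1.8984] [ 0.6989 -0.1397  0.0541]
[13.2053 -9.0344 -0.0036]
```

View pics/wristG.png

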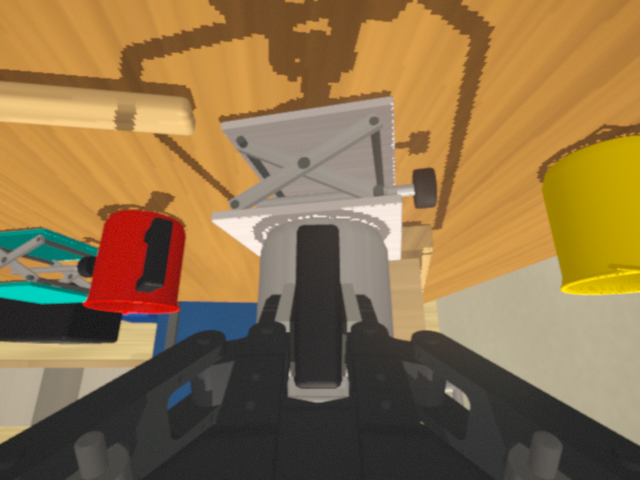

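Width now reads 17.2 mm, matching the 18 mm bar, so this is a full grip. I'll lift 16 mm.

>>> carry_out([
  {"tx": 2,"ty": -1.4,"tz": 0,"ax": 0,"ay": 0,"az": 0},
  {"tx": 4.5,"ty": -3.1,"tz": 0,"ax": 0,"ay": 0,"az": 0},
  {"tx": 7,"ty": -4.8,"tz": 0,"ax": 0,"ay": 0,"az": 0},
  {"tx": 10,"ty": -6.8,"tz": 0,"ax": 0,"ay": 0,"az": 0},
  {"tx": 13.2,"ty": -9,"tz": 0,"ax": 0,"ay": 0,"az": 0},
  {"tx": 13.2,"ty": -9,"tz": 0,"ax": 0,"ay": 0,"az": 0},
  {"tx": 13.2,"ty": -9,"tz": 0,"ax": 0,"ay": 0,"az": 0},
])

```text
t: 10.2
tcp_pos: [0.6006, -0.0507, 0.1325]
orientation: [-0.249, 0.687, -0.168, 0.662]
wrist_force: [-0.6, -0.4, -2.5]
width: 0.0166
```

```bash
python3 - <<'E'
from h import *
P,R,s=cur(); print(s["t"],P,s["width"],s["wrist_force"],s["torque"])
im=eyes.snapshot("wrist"); cv2.imwrite("pics/wristH.png",im[:,:,::-1])
im=eyes.snapshot("side"); 
a=im[240:330,300:400,::-1]; cv2.imwrite("pics/sH.png",cv2.resize(a,None,fx=6,fy=6,interpolation=cv2.INTER_CUBIC))
print(s["joint_positions"],R.as_matrix())
E
```

```text
10.2 [ 0.6006 -0.0507  0.1325] 0.016644423599066715 [-0.5655 -0.3683 -2.55  ] [ 1.3287  0.1336 -0.0111]
[-0.9072  0.7022  0.6113  1.831   0.6335  1.085  -0.6534] [[ 0.0681  0.0989  0.9928]
 [-0.561  -0.8191  0.1201]
 [ 0.825  -0.5651 -0.0003]]
```

View pics/wristH.png

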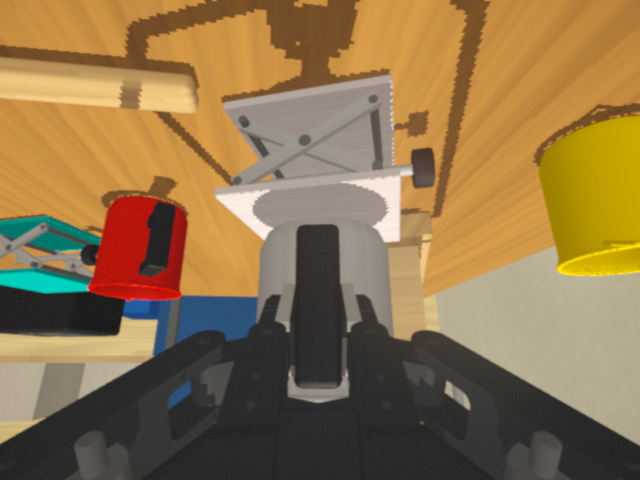

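View pics/sH.png

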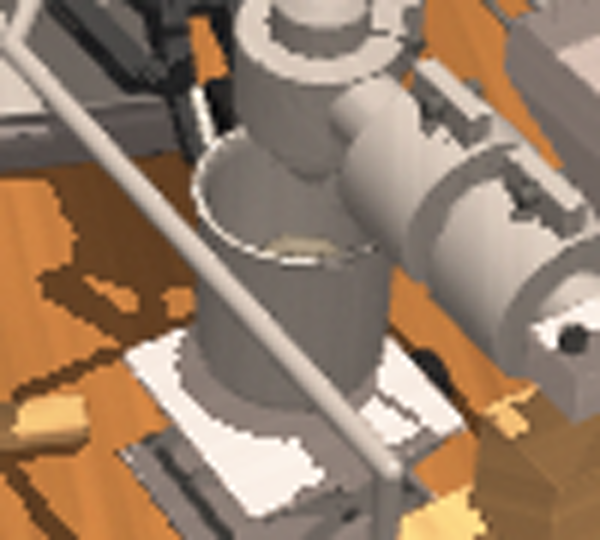

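```bash
python3 - <<'E'
from h import *
P,R,s=cur()
for v in ([-20,150,0],[-77,297,0],[-77,297,-30]): print(v,R.inv().apply(v))
E
```

```text
[-20, 150, 0] [ -85.4729 -124.864    -1.8364]
[-77, 297, 0] [-171.8021 -250.9187  -40.7653]
[-77, 297, -30] [-196.5579 -233.9732  -40.7378]
```

>>> carry_out([
  {"tx": -4,"ty": -6,"tz": 0,"ax": 0,"ay": 0,"az": 0},
  {"tx": -12,"ty": -17.5,"tz": 0,"ax": 0,"ay": 0,"az": 0},
  {"tx": -21,"ty": -30.7,"tz": 0,"ax": 0,"ay": 0,"az": 0},
  {"tx": -31,"ty": -45.3,"tz": 0,"ax": 0,"ay": 0,"az": 0},
  {"tx": -41,"ty": -60,"tz": 0,"ax": 0,"ay": 0,"az": 0},
  {"tx": -51,"ty": -74.5,"tz": 0,"ax": 0,"ay": 0,"az": 0},
  {"tx": -61,"ty": -89,"tz": -1,"ax": 0,"ay": 0,"az": 0},
  {"tx": -71,"ty": -103.7,"tz": -1,"ax": 0,"ay": 0,"az": 0},
  {"tx": -79,"ty": -115.4,"tz": -2,"ax": 0,"ay": 0,"az": 0},
  {"tx": -85,"ty": -124.2,"tz": -2,"ax": 0,"ay": 0,"az": 0},
  {"tx": -85,"ty": -124.2,"tz": -2,"ax": 0,"ay": 0,"az": 0},
  {"tx": -85,"ty": -124.2,"tz": -2,"ax": 0,"ay": 0,"az": 0},
])

```text
t: 11.3
tcp_pos: [0.5805, 0.0989, 0.1323]
orientation: [-0.249, 0.687, -0.168, 0.661]
wrist_force: [-0.3, -1.4, -2.0]
width: 0.0168
```

```bash
python3 - <<'E'
from h import *
P,R,s=cur(); print(s["t"],P,s["width"],s["wrist_force"],s["torque"],s["joint_positions"])
im=eyes.snapshot("wrist"); cv2.imwrite("pics/wristI.png",im[:,:,::-1])
im=eyes.snapshot("side"); cv2.imwrite("pics/sideI.png",im[:,:,::-1])
v=np.array([.524,.246])-P[:2]
print(R.as_matrix()); print(R.inv().apply([*(v*1000),0]))
E
```

```text
11.3 [0.5805 0.0989 0.1323] 0.016752996477745377 [-0.3226 -1.3771 -1.9726] [1.3092 0.2044 0.0036] [-1.0466  0.7544  0.536   1.6869  0.516   1.2963 -0.706 ]
[[ 0.0691  0.0994  0.9926]
 [-0.5599 -0.8196  0.1211]
 [ 0.8256 -0.5642 -0.0009]]
[ -86.2877 -126.2131  -38.2816]
```

View pics/sideI.png

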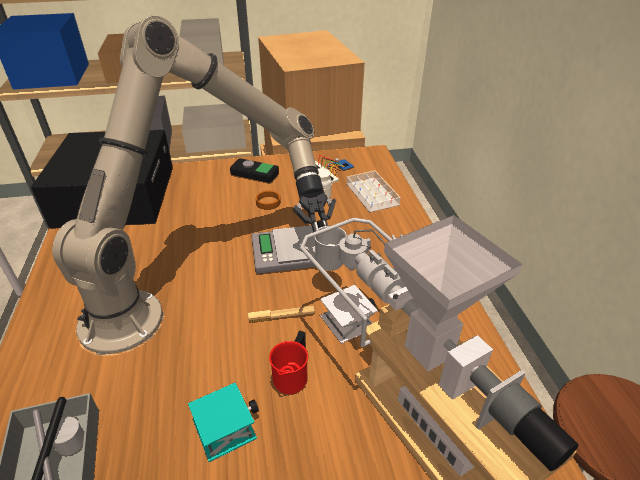

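View pics/wristI.png

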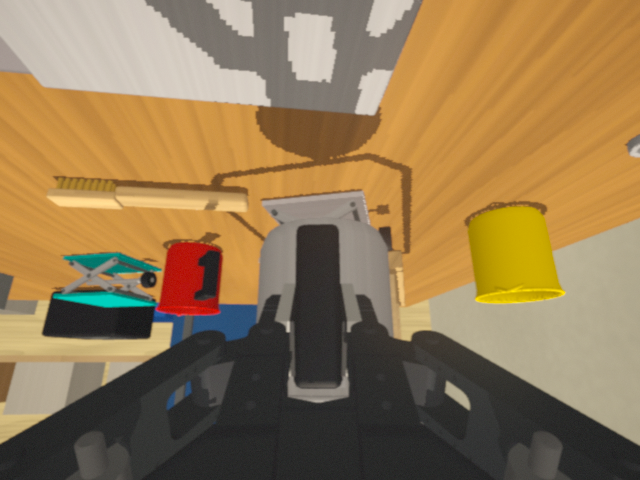

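>>> carry_out([
  {"tx": -4,"ty": -6,"tz": -2,"ax": 0,"ay": 0,"az": 0},
  {"tx": -12,"ty": -17.5,"tz": -5,"ax": 0,"ay": 0,"az": 0},
  {"tx": -21,"ty": -30.7,"tz": -9,"ax": 0,"ay": 0,"az": 0},
  {"tx": -31,"ty": -45.3,"tz": -14,"ax": 0,"ay": 0,"az": 0},
  {"tx": -41,"ty": -60,"tz": -18,"ax": 0,"ay": 0,"az": 0},
  {"tx": -51,"ty": -74.5,"tz": -23,"ax": 0,"ay": 0,"az": 0},
  {"tx": -61,"ty": -89,"tz": -27,"ax": 0,"ay": 0,"az": 0},
  {"tx": -71,"ty": -103.7,"tz": -32,"ax": 0,"ay": 0,"az": 0},
  {"tx": -79,"ty": -115.5,"tz": -35,"ax": 0,"ay": 0,"az": 0},
  {"tx": -86,"ty": -126,"tz": -38,"ax": 0,"ay": 0,"az": 0},
  {"tx": -86,"ty": -126,"tz": -38,"ax": 0,"ay": 0,"az": 0},
  {"tx": -86,"ty": -126,"tz": -38,"ax": 0,"ay": 0,"az": 0},
])

```text
t: 12.4
tcp_pos: [0.5244, 0.2458, 0.1324]
orientation: [-0.249, 0.687, -0.167, 0.661]
wrist_force: [0.9, 0.6, -1.6]
width: 0.0169
```

```bash
python3 - <<'E'
from h import *
P,R,s=cur(); print(s["t"],P,s["width"],s["wrist_force"],s["torque"],s["joint_positions"])
im=eyes.snapshot("wrist"); cv2.imwrite("pics/wristJ.png",im[:,:,::-1])
for n in ("side","scene"):
    im=eyes.snapshot(n); 
    u,v=proj(n,[.53,.19,.09])[0].astype(int); a=im[v-75:v+75,u-90:u+90,::-1]; cv2.imwrite(f"pics/{n}Jc.png",cv2.resize(a,None,fx=4,fy=4,interpolation=cv2.INTER_CUBIC)); print(n,u-90,v-75)
E
```

```text
12.4 [0.5244 0.2458 0.1324] 0.01688116262964527 [ 0.8963  0.6465 -1.5868] [1.2922 0.1255 0.004 ] [-1.1873  0.8142  0.4706  1.5324  0.4066  1.5015 -0.7842]
side 210 155
scene 250 161
```

View pics/sideJc.png

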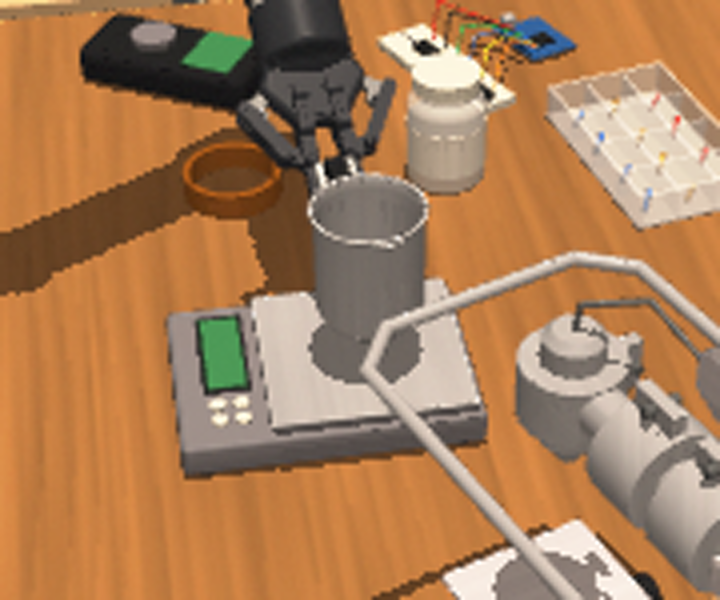

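View pics/sceneJc.png

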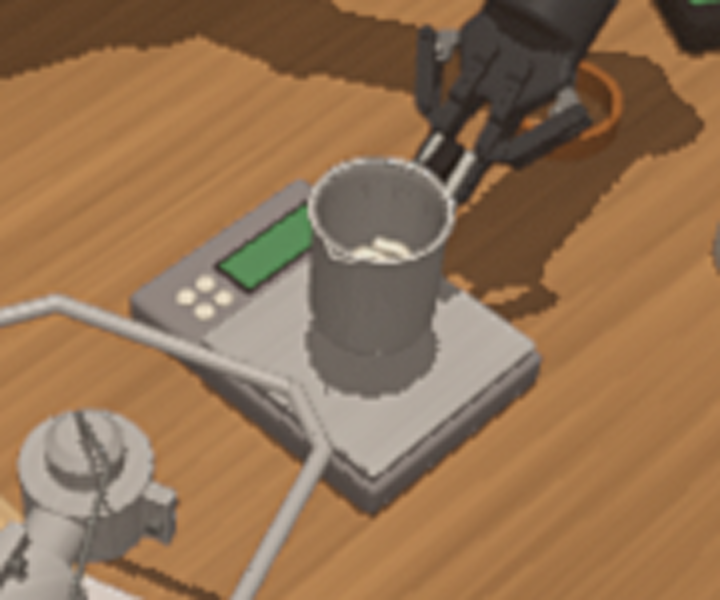

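```bash
python3 - <<'E'
from h import *
S=lambda x,y:(210+x/4,155+y/4); C=lambda x,y:(250+x/4,161+y/4)
print(tri("side",S(368,211),"scene",C(382,210)))
q=[onz("side",S(*p),.043) for p in [(275,430),(483,408),(443,280),(252,298)]]; print(q,np.mean(q,0))
q=[onz("scene",C(*p),.043) for p in [(205,340),(370,476),(540,352)]]; print(q,(q[0]+q[2])/2)
P,R,s=cur()
for d in (30,42,45): print(d,R.inv().apply([0,0,-d]))
E
```

```text
(array([0.5361, 0.1942, 0.1746]), np.float64(0.0036692214359299773))
[array([0.4514, 0.1095, 0.043 ]), array([0.6088, 0.1066, 0.043 ]), array([0.608 , 0.2679, 0.043 ]), array([0.4515, 0.2716, 0.043 ])] [0.5299 0.1889 0.043 ]
[array([0.4547, 0.1209, 0.043 ]), array([0.609 , 0.1184, 0.043 ]), array([0.6168, 0.2757, 0.043 ])] [0.5357 0.1983 0.043 ]
30 [-24.7885  16.8976   0.0117]
42 [-34.704   23.6566   0.0164]
45 [-37.1828  25.3464   0.0176]
```

>>> carry_out([
  {"tx": -4,"ty": 2.7,"tz": 0,"ax": 0,"ay": 0,"az": 0},
  {"tx": -9,"ty": 6.1,"tz": 0,"ax": 0,"ay": 0,"az": 0},
  {"tx": -15,"ty": 10.2,"tz": 0,"ax": 0,"ay": 0,"az": 0},
  {"tx": -21,"ty": 14.3,"tz": 0,"ax": 0,"ay": 0,"az": 0},
  {"tx": -26,"ty": 17.7,"tz": 0,"ax": 0,"ay": 0,"az": 0},
  {"tx": -29,"ty": 19.8,"tz": 0,"ax": 0,"ay": 0,"az": 0},
  {"tx": -31,"ty": 21.1,"tz": 0,"ax": 0,"ay": 0,"az": 0},
  {"tx": -31,"ty": 21.1,"tz": 0,"ax": 0,"ay": 0,"az": 0},
  {"tx": -31,"ty": 21.1,"tz": 0,"ax": 0,"ay": 0,"az": 0},
])

```text
t: 13.3
tcp_pos: [0.5244, 0.2453, 0.095]
orientation: [-0.249, 0.687, -0.168, 0.661]
wrist_force: [-0.2, -0.3, -1.1]
width: 0.0168
```

```bash
python3 - <<'E'
from h import *
P,R,s=cur(); print(s["t"],P,s["width"],s["wrist_force"],s["torque"],s["joint_positions"])
for n in ("side",):
    im=eyes.snapshot(n); 
    u,v=proj(n,[.53,.19,.09])[0].astype(int); a=im[v-75:v+75,u-90:u+90,::-1]; cv2.imwrite(f"pics/{n}Kc.png",cv2.resize(a,None,fx=4,fy=4,interpolation=cv2.INTER_CUBIC))
E
```

```text
13.3 [0.5244 0.2453 0.095 ] 0.016755852787074525 [-0.2494 -0.296  -1.1154] [1.393  0.1854 0.0125] [-1.1789  0.862   0.4578  1.5406  0.393   1.4554 -0.8128]
```

View pics/sideKc.png

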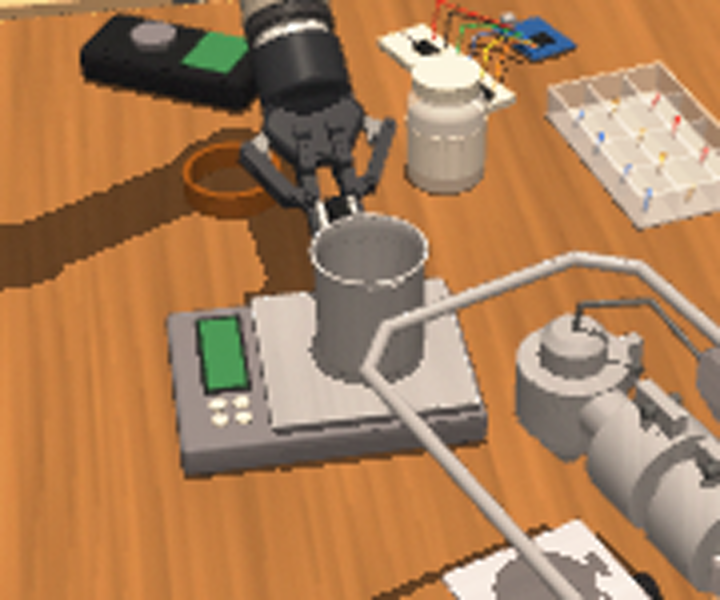

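>>> carry_out([
  {"tx": -1,"ty": 0.7,"tz": 0,"ax": 0,"ay": 0,"az": 0},
  {"tx": -2,"ty": 1.4,"tz": 0,"ax": 0,"ay": 0,"az": 0},
  {"tx": -3,"ty": 2,"tz": 0,"ax": 0,"ay": 0,"az": 0},
  {"tx": -3.7,"ty": 2.5,"tz": 0,"ax": 0,"ay": 0,"az": 0},
  {"tx": -4.2,"ty": 2.8,"tz": 0,"ax": 0,"ay": 0,"az": 0},
  {"tx": -4.2,"ty": 2.8,"tz": 0,"ax": 0,"ay": 0,"az": 0},
  {"tx": -4.2,"ty": 2.8,"tz": 0,"ax": 0,"ay": 0,"az": 0},
])

```text
t: 13.93
tcp_pos: [0.5243, 0.2453, 0.09]
orientation: [-0.249, 0.687, -0.168, 0.661]
wrist_force: [-0.1, -0.4, -1.7]
width: 0.017
```

```bash
python3 - <<'E'
from h import *
for i in range(3):
    P,R,s=cur(); print(s["t"],P,s["wrist_force"],s["torque"]); eyes.snapshot("wrist")
E
```

```text
13.9333 [0.5243 0.2453 0.09  ] [-0.1391 -0.3974 -1.6564] [ 1.2612  0.194  -0.025 ]
13.9833 [0.5243 0.2454 0.09  ] [ 0.3396  0.2571 -2.5344] [ 1.2971  0.2003 -0.0094]
14.0333 [0.5243 0.2454 0.09  ] [-0.1018 -0.2238 -1.8369] [ 1.2167  0.148  -0.0637]
```

Not yet in contact. I'll go down in half-millimetre steps.

>>> carry_out([
  {"tx": -0.4,"ty": 0.3,"tz": 0,"ax": 0,"ay": 0,"az": 0},
  {"tx": -0.8,"ty": 0.6,"tz": 0,"ax": 0,"ay": 0,"az": 0},
  {"tx": -1.2,"ty": 0.8,"tz": 0,"ax": 0,"ay": 0,"az": 0},
  {"tx": -1.2,"ty": 0.8,"tz": 0,"ax": 0,"ay": 0,"az": 0},
  {"tx": -1.2,"ty": 0.8,"tz": 0,"ax": 0,"ay": 0,"az": 0},
])

```text
t: 14.5
tcp_pos: [0.5244, 0.2456, 0.0895]
orientation: [-0.249, 0.687, -0.168, 0.662]
wrist_force: [-2.7, 2.8, 5.9]
width: 0.0168
```

```bash
python3 - <<'E'
from h import *
for i in range(3):
    P,R,s=cur(); print(s["t"],P,s["wrist_force"],s["torque"]); im=eyes.snapshot("side")
n="side";u,v=proj(n,[.53,.19,.09])[0].astype(int); a=im[v-75:v+75,u-90:u+90,::-1]; cv2.imwrite(f"pics/{n}Lc.png",cv2.resize(a,None,fx=4,fy=4,interpolation=cv2.INTER_CUBIC))
E
```

```text
14.5 [0.5244 0.2456 0.0895] [-2.7287  2.7898  5.8651] [ 0.2067  0.2751 -0.3613]
14.55 [0.5244 0.2456 0.0895] [-2.8478  2.5737  5.3633] [ 0.2195  0.2348 -0.3488]
14.6 [0.5244 0.2456 0.0895] [-3.2895  2.4936  4.4558] [ 0.168   0.2065 -0.3987]
```

View pics/sideLc.png

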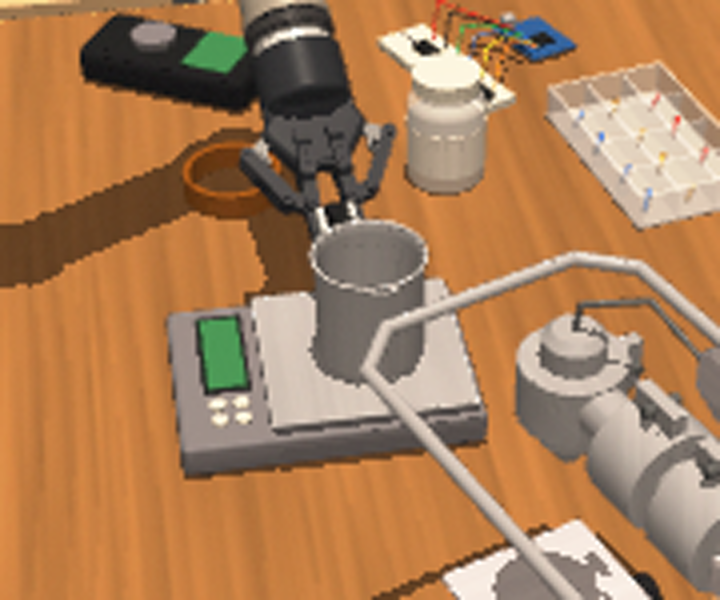

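Contact: the force rose by about 8 N, well under 40. Now I'll release.

>>> carry_out([
  {"tx": 0,"ty": 0,"tz": 0,"ax": 0,"ay": 0,"az": 0},
  {"tx": 0,"ty": 0,"tz": 0,"ax": 0,"ay": 0,"az": 0},
  {"tx": 0,"ty": 0,"tz": 0,"ax": 0,"ay": 0,"az": 0},
  {"tx": 0,"ty": 0,"tz": 0,"ax": 0,"ay": 0,"az": 0},
  {"tx": 0,"ty": 0,"tz": 0,"ax": 0,"ay": 0,"az": 0},
  {"tx": 0,"ty": 0,"tz": 0,"ax": 0,"ay": 0,"az": 0},
  {"tx": 0,"ty": 0,"tz": 0,"ax": 0,"ay": 0,"az": 0},
], gripper=65)

```text
t: 15.23
tcp_pos: [0.5244, 0.2454, 0.0884]
orientation: [-0.249, 0.687, -0.168, 0.661]
wrist_force: [-0.1, -0.0, 0.5]
width: 0.0655
```

```bash
python3 - <<'E'
from h import *
P,R,s=cur(); print(s["t"],P,s["width"],s["wrist_force"],s["torque"])
im=eyes.snapshot("wrist"); cv2.imwrite("pics/wristM.png",im[:,:,::-1])
E
```

```text
15.2333 [0.5244 0.2454 0.0884] 0.06549305577037301 [-0.1485 -0.0283  0.5424] [ 0.8037  0.1138 -0.0158]
```

View pics/wristM.png

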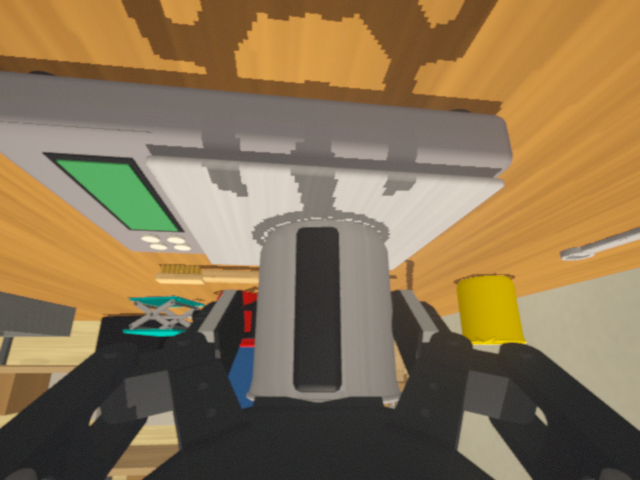

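Released and free of the bar. I'll back straight out along the tool axis by about 110 mm.

>>> carry_out([
  {"tx": 0,"ty": -5,"tz": 0,"ax": 0,"ay": 0,"az": 0},
  {"tx": 0,"ty": -14,"tz": 0,"ax": 0,"ay": 0,"az": 0},
  {"tx": 0,"ty": -26,"tz": 0,"ax": 0,"ay": 0,"az": 0},
  {"tx": 0,"ty": -40,"tz": 0,"ax": 0,"ay": 0,"az": 0},
  {"tx": 0,"ty": -55,"tz": 0,"ax": 0,"ay": 0,"az": 0},
  {"tx": 0,"ty": -70,"tz": 0,"ax": 0,"ay": 0,"az": 0},
  {"tx": 0,"ty": -85,"tz": 0,"ax": 0,"ay": 0,"az": 0},
  {"tx": 0,"ty": -100,"tz": 0,"ax": 0,"ay": 0,"az": 0},
  {"tx": 0,"ty": -110,"tz": 0,"ax": 0,"ay": 0,"az": 0},
  {"tx": 0,"ty": -110,"tz": 0,"ax": 0,"ay": 0,"az": 0},
  {"tx": 0,"ty": -110,"tz": 0,"ax": 0,"ay": 0,"az": 0},
  {"tx": 0,"ty": -110,"tz": 0,"ax": 0,"ay": 0,"az": 0},
])

```text
t: 16.28
tcp_pos: [0.5134, 0.3349, 0.1505]
orientation: [-0.249, 0.687, -0.168, 0.661]
wrist_force: [0.3, -0.3, -1.2]
width: 0.0651
```

```bash
python3 - <<'E'
from h import *
P,R,s=cur(); print(s["t"],P,s["width"],s["wrist_force"],s["joint_positions"],s["dq"])
im=eyes.snapshot("side"); cv2.imwrite("pics/sideN.png",im[:,:,::-1])
for n in ("side","scene"):
    im=eyes.snapshot(n); 
    u,v=proj(n,[.53,.19,.09])[0].astype(int); a=im[v-75:v+75,u-90:u+90,::-1]; cv2.imwrite(f"pics/{n}Nc.png",cv2.resize(a,None,fx=4,fy=4,interpolation=cv2.INTER_CUBIC)); print(n,u-90,v-75)
E
```

```text
16.2833 [0.5134 0.3349 0.1505] 0.06512686551547854 [ 0.328  -0.2834 -1.2425] [-1.2238  0.8802  0.4458  1.338   0.3591  1.6604 -0.7814] [ 0.0063  0.0028  0.0039  0.0114  0.0014 -0.0005  0.0002]
side 210 155
scene 250 161
```

View pics/sideNc.png

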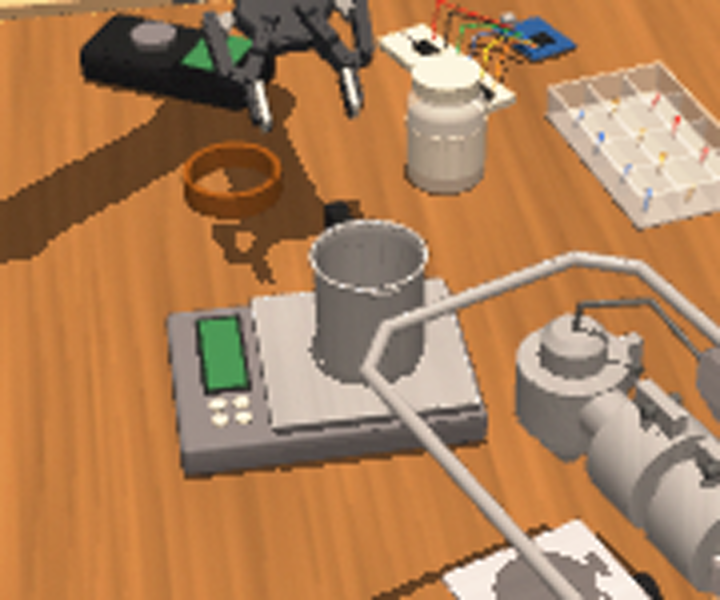

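View pics/sceneNc.png

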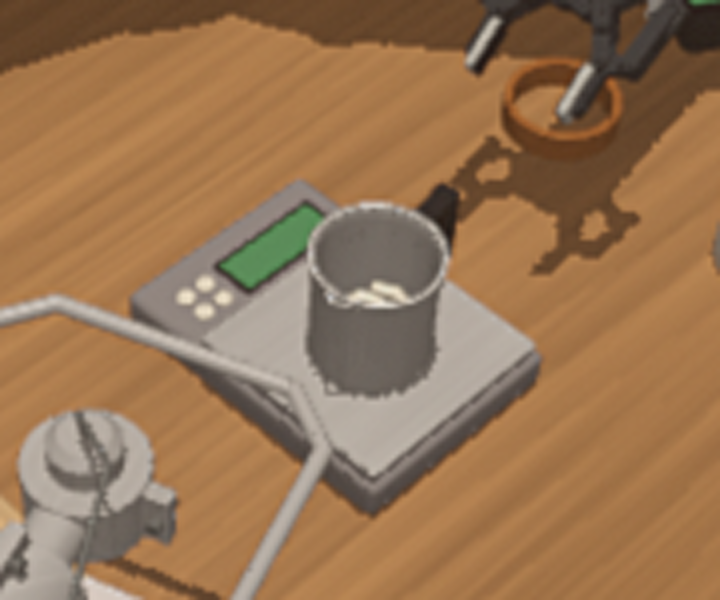

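```bash
python3 - <<'E'
from h import *
S=lambda x,y:(210+x/4,155+y/4); C=lambda x,y:(250+x/4,161+y/4)
print(tri("side",S(368.5,257),"scene",C(378,256)))
print(r.read_state()["dq"]); print(r.hand_in())
E
```

```text
(array([0.5357, 0.195 , 0.1315]), np.float64(0.00373062604326669))
[-0.0004 -0.0008 -0.0017 -0.0031  0.0001 -0.0004  0.0012]
the job is handed in; nothing more can be done
None
```

The jug is on the scale pan, released, and the job is handed in at about 16.4 s of the 40 s; `hand_in` gives no verdict.

- **First grip:** It was poor. In all three views the fingertips stood about 30 mm short of where the reported TCP puts them. The pads only nipped the top edge of the bar, and the jug sagged about 0.1 rad as it lifted. I set it back on the stand and opened.
- **Second grip:** I advanced 32 mm and closed again. The opening read 17 mm on the 18 mm bar. The jug then rose without visible sag, passed out under the rail and came down on the pan with about 8 N of contact force.
- **Possible risk:** If step 1 (held clear of the stand) counted during the poor first lift, nothing else depended on it, and the second lift met it clearly. By the reported TCP, the grasp point was then about 32 mm from `jug_handle`, within the 50 mm limit.
- **Last checks:** The jug stands upright, its rim centre at about (0.536, 0.195). I put the pan centre at about (0.53, 0.19), so it is about 6 mm off against the 42 mm allowed. The two pictures disagree on the pan centre by up to about 9 mm. The rim came out 6 mm low in height, which I put down to the two camera rays missing each other by about 4 mm.
- **Surroundings:** The hand is open and clear. I saw no sign of contact with the extruder or rail in the pictures or the wrist force. The jar and tape look unmoved. I didn't look at the brush separately at the end.

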